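Load the sample shaker and hold its speed lever at the third click

ROBOT

A 6-joint arm with a two-finger parallel gripper is mounted at the origin on the work surface. World frame = base frame: x ahead of the robot, y to its left, z up, the work surface at z = 0. Lengths are in m, angles in degrees, forces in N, time in s.
With the tool pointing down it reaches from about 0.3 to 0.875 m from the base axis. Payload 6.4 kg.
Tool frame: the origin (TCP) lies between the finger pads; the fingertips stand 14 mm ahead of it and the grasp point (between the pads) lies 5 mm behind it; y points along the fingers, x is the direction in which the jaws open and shut, and the axes are right-handed (so a half turn about y gives the same grasp; the last joint's range is limited). The gripper opens to 85 mm and grips with 20 to 120 N. Pads are 22 mm wide; open, the fingers measure 114 mm over their backs; the gripper's body (76 mm by 85 mm) begins 54 mm behind the grasp point. The pads swing forward as they close: fully open they stand 13 mm farther back than shut.
Start: joints at [-75.189, 10.359, 92.074, -0, 77.567, -11.82], TCP at [0.258, -0.514, 0.245] pointing down, gripper open.
Joint ranges: [-171.53, 171.53], [-51.25, 118.39], [17.06, 147.69], [-65.23, 245.23], [0, 150.52], [-178.68, 178.68]. Speed limits (degrees/s): [147.25, 147.25, 172.46, 180, 180, 180].

INTERFACE

Orientations are given as a 3x3 rotation matrix whose columns are the frame's x, y, z axes.
In Python, from cell import bot gives the robot as it stands.
- The arm moves only by the tool play_rows, never from a script. Its argument "commands" is a list that holds one entry, the list of rows, each a list of 7 numbers: the opening, from 0 (shut) to 1 (fully open), then the shift along the tool's x, y, z in cm, then the turn, a rotation vector about the tool's x, y, z in rad. A call has 1 to 12 rows; each row shifts and turns the commanded pose from where the row before left it, along the tool's axes as they then stand; what a row does not reach is not made up. A row lasts 1/12 s, in which the tool goes at most 41.7 mm and 7.16 degrees, less where a joint would pass 70% of its speed; a pose out of reach is approached as far as the arm can. A call is refused whole if a number of a shift passes 4.17 or a number of a turn 0.125, either way. A call with a gripper value outside its range is refused whole. The fingers move at their own pace and stop on an object; "grip_force" is the grip in N (left out, the last holds). Time passes only in rows, so rows that do not move let the fingers close. It gives the time, the measured TCP pose, the force and the opening at its end, in the units of the state.
- bot.state(): the state, without advancing time (a new reading comes with each control period).
- bot.read_camera(name): name is "scene" or "top" or "wrist"; returns (picture, depth): 480x640x3 uint8, blue, green, red; 480x640 float32, m along the optical axis (not along the pixel's ray), 0 where there is no reading.
- bot.camera_model(name): a dict with "K" (3x3 intrinsics, pixels), "D" ([k1, k2, p1, p2, k3] as OpenCV has them; the pictures are not rectified), "R" (3x3) and "t" (3): a world point X has camera coordinates R X + t. Camera axes: x right, y down, z forward; pixel columns grow to the right and rows downward; lengths in m; the calibration is good to about 2 mm. A picture is of the moment at which its call begins: read the wrist's pose just before it. camera_model takes no time and is no camera call; for the wrist camera it gives the pose at the moment of the call.
- bot.close_job(): hands the job in, once; it reports no verdict.
The state is a dict: "clock": time; "q": joint angles; "joint_vel": joint speeds; "tau": joint torques, N m; "position": TCP position; "orientation": TCP orientation; "contact_force": force on the tool from outside, world axes, zero at the start; "moment": the same for the moment, N m; "width": opening from 0.0 (shut) to 1.0 (fully open).
Only numpy, scipy, OpenCV 4.12 (cv2) and the standard library are available. Lean on these libraries where they do the work, as an engineer would, in place of code of your own. Each camera call takes 0.05 s, during which the arm holds its last target.

TASK

Stand the two tall amber sample bottles upright in the two empty cells of the shaker's blue crate, one in each, setting them down rather than dropping them, and leave the short jars and everything else on the bench as they are. Then take the speed lever by its red knob and swing it clockwise (seen from above) exactly three clicks, never over a fourth. The lever springs back if it is let go, so finish while still holding the knob there, between the third and the fourth click.

Things in the scene. Friction and masses are not known exactly. Their poses are not given: they have to be found in the camera images.
- shaker: White laboratory shaker, fixed, 260 mm (x) by 375 mm (y, from -210 to +165), deck 50 mm above the bench. Origin on the bench, 75 mm to the right (-y) of the crate's centre; at yaw 0 its x points away from the robot, y left, z up. Blue divided crate on the left part of the deck, speed lever with its studs on the right part.
- crate_floor (a point): Centre of the shaker's blue open crate, 149 x 149 mm, at (0, 75) mm in the shaker's frame, at the height of the cell floors, 55 mm above the bench. 2 x 2 cells, each 67 mm square inside, centres at +-36 mm from here along the shaker's x and y; walls and dividers 5 mm thick, tops 95 mm above the bench.
- pad_1: Thin green disc (34 mm across, 1 mm, painted on) at the centre of the floor of one empty cell; origin at its centre on the cell floor.
- pad_2: The same green disc in the other empty cell.
- bottle_a: Tall amber sample bottle with a white label and an orange cap, a plain cylinder 38 mm in diameter and 100 mm tall, 110 to 225 g; origin at the centre of its underside, z up. Stands on the bench left of the shaker. Either bottle may go in either empty cell.
- bottle_b: The second, identical sample bottle.
- lever (a joint): Angle of the speed lever in rad, growing clockwise seen from above, 0 to 1.45. At angle q the arm points at -1.65 - q from +x in the shaker's frame (at 0 to the right, -y). Found in the free play, 0 to 0.15, where it stays. Its spring plunger clicks over five brass studs: crests at 0.30, 0.56, 0.82, 1.08, 1.34. Between the third and fourth it springs back when let go.
- green_dot (a point): Green painted dot, 12 mm across, 53 mm above the bench, 93 mm from the pivot: the arm lies over it at lever angle 0.95. White dots mark the other gaps. Return spring 0.8 N m/rad from 0, plus 0.15 N m friction. Each stud acts from 0.095 rad before its crest to 0.095 past it: push at the knob jumps up about 3 N, fades through the crest to about 3 N below, then recovers. 2 to 12 N in all.
- lever_pivot (a point): Point on the lever's vertical axis, 84 mm above the bench, at (40, -102) mm in the shaker's frame.
- knob_grip (a point): Point to pinch from above on the axis of the upright red cylindrical knob at the end of the lever, 125 mm above the bench. The knob is 18 mm in diameter and 56 mm tall, from 89 to 145 mm above the bench, its axis 110 mm from the lever's pivot. The flat aluminium lever arm, 16 mm wide, lies under it.
- jar_1: Short glass jar with a white cap, 38 mm in diameter, 48 mm tall, already standing in another cell; origin at the centre of its underside. Leave it there.
- jar_2: The second short jar, in the remaining cell.
- apple: Red apple, 72 mm across, 65 mm tall; origin at its underside. Leave alone.
- beaker: Small glass beaker, 60 mm across, 75 mm tall; origin at its underside. Leave alone.
- wash_bottle: White wash bottle with a red cap, 56 mm across, 135 mm tall; origin at its underside. Leave alone.
- dish: Glass dish, 90 mm across, 18 mm tall; origin at its underside. Leave alone.

How it is judged (in metres and radians):
On the way, in this order (a step that is already met when the one before it is completed fails the run):
1. both sample bottles stand upright and released in the two empty cells, one in each, the lever not yet past its first click ((((horizontal distance between bottle_a and pad_1 below 0.022 m and z of bottle_a in the frame of pad_1 between -0.006 and 0.006 m and angle between bottle_a's own z axis and vertical below 0.12 rad and linear speed of bottle_a below 0.03 m/s and contact force between the fingers and bottle_a below 0.2 N) and (horizontal distance between bottle_b and pad_2 below 0.022 m and z of bottle_b in the frame of pad_2 between -0.006 and 0.006 m and angle between bottle_b's own z axis and vertical below 0.12 rad and linear speed of bottle_b below 0.03 m/s and contact force between the fingers and bottle_b below 0.2 N)) or ((horizontal distance between bottle_a and pad_2 below 0.022 m and z of bottle_a in the frame of pad_2 between -0.006 and 0.006 m and angle between bottle_a's own z axis and vertical below 0.12 rad and linear speed of bottle_a below 0.03 m/s and contact force between the fingers and bottle_a below 0.2 N) and (horizontal distance between bottle_b and pad_1 below 0.022 m and z of bottle_b in the frame of pad_1 between -0.006 and 0.006 m and angle between bottle_b's own z axis and vertical below 0.12 rad and linear speed of bottle_b below 0.03 m/s and contact force between the fingers and bottle_b below 0.2 N))) and value of joint lever below 0.3 rad), for 0.2 s.
2. the lever is held by its knob past the first click, before the second (value of joint lever between 0.3 and 0.56 rad and contact force between the fingers and lever above 0.5 N).
3. the lever is held by its knob between the third and the fourth click (value of joint lever between 0.87 and 1.03 rad and contact force between the fingers and lever above 1 N), for 0.2 s.
At the end, for the whole second after the job is handed in: Both bottles stand upright (0.12 rad), released, at rest on the floors of the two empty cells, one in each, within 22 mm of the green discs' centres; the fingers hold the red knob (over 1 N) and the lever rests at 0.87 to 1.03 rad, between the third and fourth click (all of step 3 and (((horizontal distance between bottle_a and pad_1 below 0.022 m and z of bottle_a in the frame of pad_1 between -0.006 and 0.006 m and angle between bottle_a's own z axis and vertical below 0.12 rad and linear speed of bottle_a below 0.03 m/s and contact force between the fingers and bottle_a below 0.2 N) and (horizontal distance between bottle_b and pad_2 below 0.022 m and z of bottle_b in the frame of pad_2 between -0.006 and 0.006 m and angle between bottle_b's own z axis and vertical below 0.12 rad and linear speed of bottle_b below 0.03 m/s and contact force between the fingers and bottle_b below 0.2 N)) or ((horizontal distance between bottle_a and pad_2 below 0.022 m and z of bottle_a in the frame of pad_2 between -0.006 and 0.006 m and angle between bottle_a's own z axis and vertical below 0.12 rad and linear speed of bottle_a below 0.03 m/s and contact force between the fingers and bottle_a below 0.2 N) and (horizontal distance between bottle_b and pad_1 below 0.022 m and z of bottle_b in the frame of pad_1 between -0.006 and 0.006 m and angle between bottle_b's own z axis and vertical below 0.12 rad and linear speed of bottle_b below 0.03 m/s and contact force between the fingers and bottle_b below 0.2 N))) and velocity of joint lever between -0.05 and 0.05 rad/s); the arm keeps its last pose, push and grip.
It fails at once if the lever was pushed over the fourth click (value of joint lever above 1.08 rad).
It fails at once if a sample bottle was dropped (fell freely by more than about 10 mm) ((linear speed of bottle_a above 0.45 m/s and contact force between the fingers and bottle_a below 0.05 N) or (linear speed of bottle_b above 0.45 m/s and contact force between the fingers and bottle_b below 0.05 N)).
It fails at once if a sample bottle was knocked over (angle between any of bottle_a, bottle_b's own z axis and vertical above 0.8 rad).
It fails at once if a short jar was tipped over or taken out of its cell ((angle between jar_1's own z axis and vertical above 0.5 rad or distance of jar_1 from where it was at the start of the episode above 0.035 m) or (angle between jar_2's own z axis and vertical above 0.5 rad or distance of jar_2 from where it was at the start of the episode above 0.035 m)).
It fails at once if the apple, beaker, wash bottle or dish was knocked over or pushed away (distance of any of apple, beaker, wash_bottle, dish from where it was at the start of the episode above 0.04 m or angle between any of apple, beaker, wash_bottle, dish's own z axis and vertical above 0.5 rad).
It also fails if it takes over 72 s, if anything falls off the work surface, if the arm or the gripper's body presses on something with over 40 N, if the wrist force passes 120 N, or if a joint passes its speed limit or range.

## Working session

There is one attempt and no reset: what is moved stays moved. The work goes in short steps, Python scripts to look and compute and a tool call to move; the robot and the scene stay as the last step left them, time stands still between calls to the robot, and variables do not carry over. Pictures are saved under pics/ and viewed, and the job is handed in when it is done.

Besides the shell and the picture viewer there is one more tool, called after ">>>" by a JSON object that holds its "op" and its "data". play_rows: Moves the arm, as the interface text tells. Its arguments: {"type":"object","properties":{"commands":{"type":"array"},"grip_force":{"type":"number"}},"required":["commands"]}

```bash
mkdir -p pics; ls; cat > h.py <<'E'
import numpy as np, cv2
from cell import bot
def snap(name,tag):
    m=bot.camera_model(name); p,d=bot.read_camera(name)
    cv2.imwrite(f'pics/{tag}.png',p); np.savez(f'{tag}.npz',p=p,d=d,K=m['K'],D=m['D'],R=m['R'],t=m['t'])
def ld(tag): return np.load(f'{tag}.npz')
def ray(z,u,v):
    n=cv2.undistortPoints(np.array([[[u,v]]],float),z['K'],np.ravel(z['D']))[0,0]
    R=z['R'];t=np.ravel(z['t']); return -R.T@t, R.T@np.array([n[0],n[1],1.])
def onz(tag,u,v,h):
    c,d=ray(ld(tag),u,v); return c+d*(h-c[2])/d[2]
def dep(tag,u,v):
    z=ld(tag);c,d=ray(z,u,v); return c+d*float(np.median(z['d'][int(v)-1:int(v)+2,int(u)-1:int(u)+2]))
def tri(*obs):
    A=np.zeros((3,3));b=np.zeros(3)
    for tag,u,v in obs:
        c,d=ray(ld(tag),u,v);d/=np.linalg.norm(d);P=np.eye(3)-np.outer(d,d);A+=P;b+=P@c
    x=np.linalg.solve(A,b); return x
def proj(tag,X):
    z=ld(tag); return cv2.projectPoints(np.array(X,float).reshape(-1,1,3),cv2.Rodrigues(z['R'])[0],np.ravel(z['t']),z['K'],np.ravel(z['D']))[0][:,0]
E
python3 - <<'E'
from h import *
for n in ['scene','top','wrist']:
    snap(n,n+'0'); m=bot.camera_model(n); print(n,np.round(m['K'],1).tolist(),np.round(m['R'],3).tolist(),np.round(m['t'],3))
print(bot.state())
E
```

```text
pics
scene [[613.8, 0.0, 327.0], [0.0, 613.8, 244.0], [0.0, 0.0, 1.0]] [[0.448, 0.894, -0.013], [0.693, -0.357, -0.626], [-0.564, 0.271, -0.78]] [-0.307 -0.247  1.669]
top [[456.1, 0.0, 315.1], [0.0, 456.1, 236.6], [0.0, 0.0, 1.0]] [[0.027, -0.999, 0.03], [-0.983, -0.032, -0.178], [0.179, -0.025, -0.984]] [0.054 0.528 1.056]
wrist [[371.5, 0.0, 316.3], [0.0, 371.5, 240.6], [0.0, 0.0, 1.0]] [[0.449, -0.894, -0.001], [-0.852, -0.428, 0.3], [-0.269, -0.134, -0.954]] [-0.574 -0.039  0.38 ]
{'clock': 0.15, 'q': array([-7.51905396e+01,  1.03916398e+01,  9.21190501e+01,  1.82745939e-04,
        7.75680882e+01, -1.18202876e+01]), 'joint_vel': array([ 0.03921095, -0.02421057, -0.15916612, -0.0133641 , -0.06495082,
       -0.0420448 ]), 'tau': array([ 1.79945295e-03, -4.45262647e+01, -3.51688528e+01, -1.43463612e-04,
        5.89387884e-03,  2.81314590e-05]), 'position': array([ 0.25763606, -0.51359146,  0.24459109]), 'orientation': array([[ 4.48222423e-01, -3.48429909e-04,  8.93921998e-01],
       [-8.93921054e-01,  1.33005886e-03,  4.48222468e-01],
       [-1.34514299e-03, -9.99999055e-01,  2.84693374e-04]]), 'contact_force': array([ 0.01380313,  0.12198501, -0.62495994]), 'moment': array([-0.02182098, -0.00276031,  0.04590904]), 'width': 1.0001352569508648}
```

View pictures.

View pics/scene0.png

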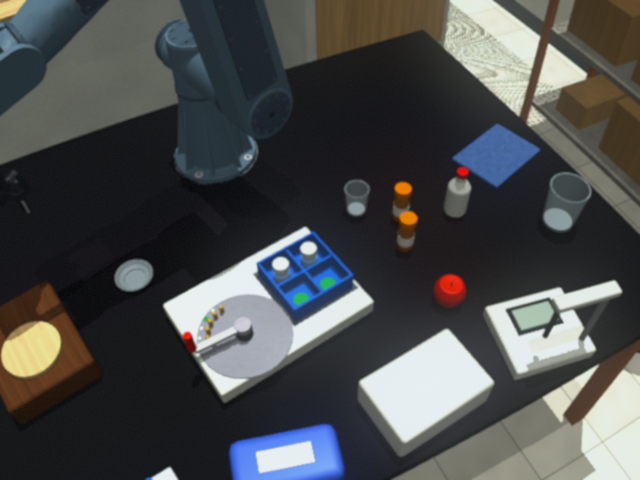

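View pics/top0.png

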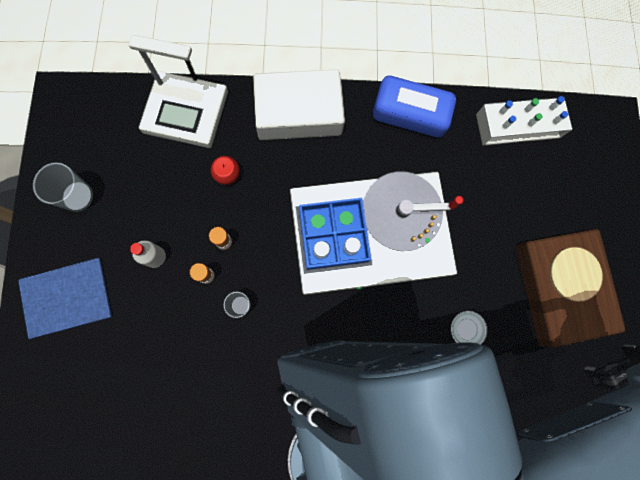

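View pics/wrist0.png

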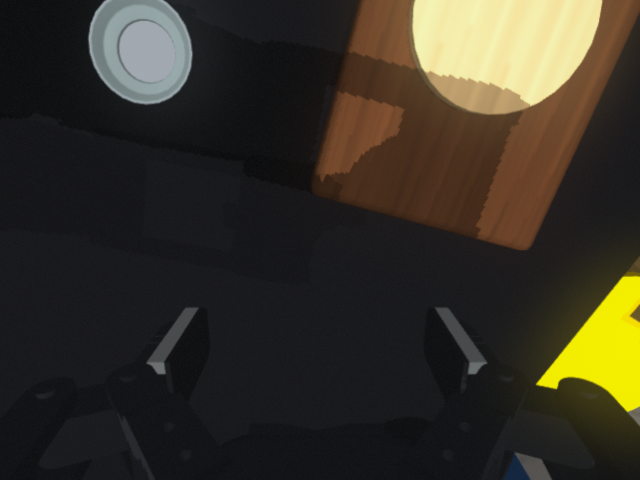

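```bash
python3 - <<'E'
from h import *
t=ld('top0')['p'];s=ld('scene0')['p']
def crop(p,x,y,w,h,k,n): cv2.imwrite(f'pics/{n}.png',cv2.resize(p[y:y+h,x:x+w],None,fx=k,fy=k,interpolation=cv2.INTER_CUBIC))
crop(t,280,160,200,150,4,'c1');crop(t,170,200,120,100,6,'c2');crop(s,160,220,220,180,3.5,'c3');crop(s,330,160,120,100,6,'c4')
E
```

```text
(no output)
```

View pics/c1.png

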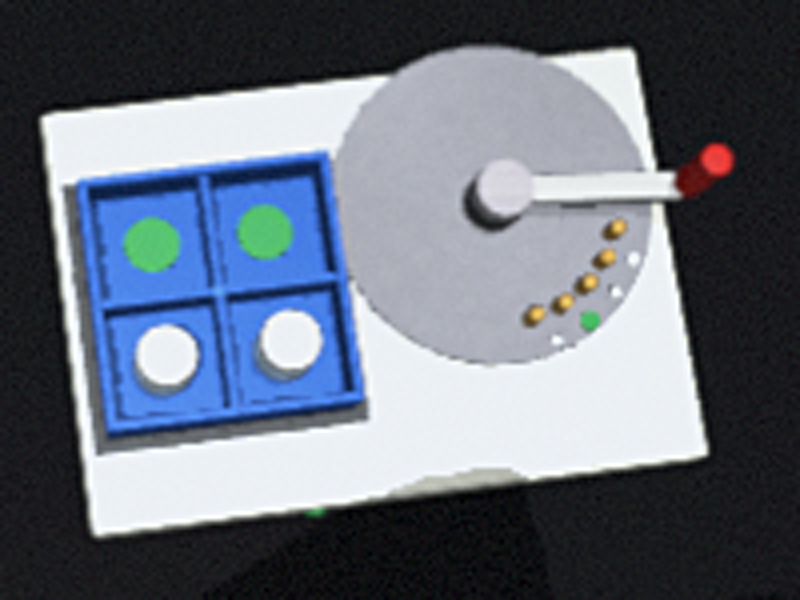

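View pics/c2.png

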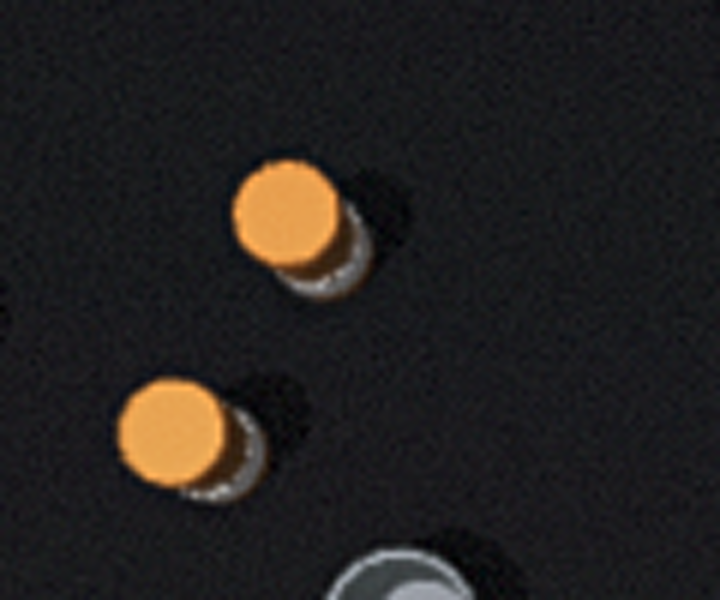

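View pics/c3.png

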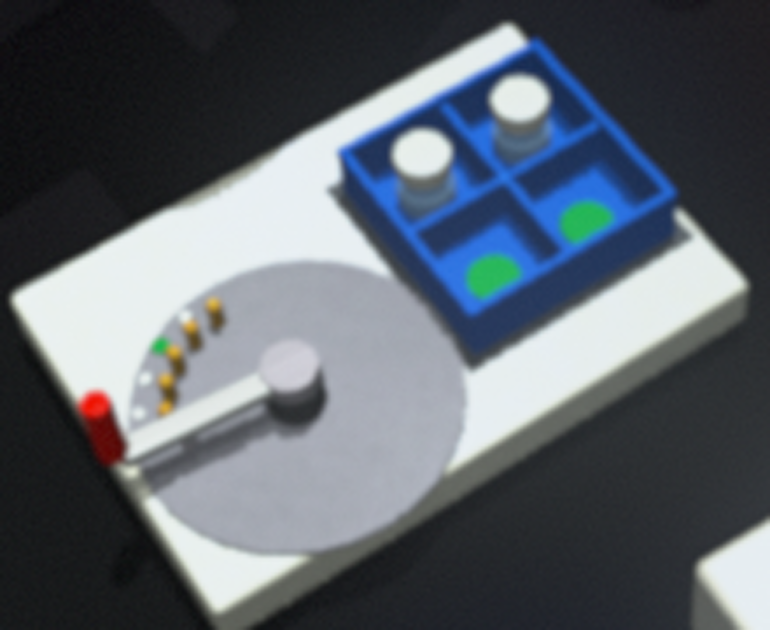

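View pics/c4.png

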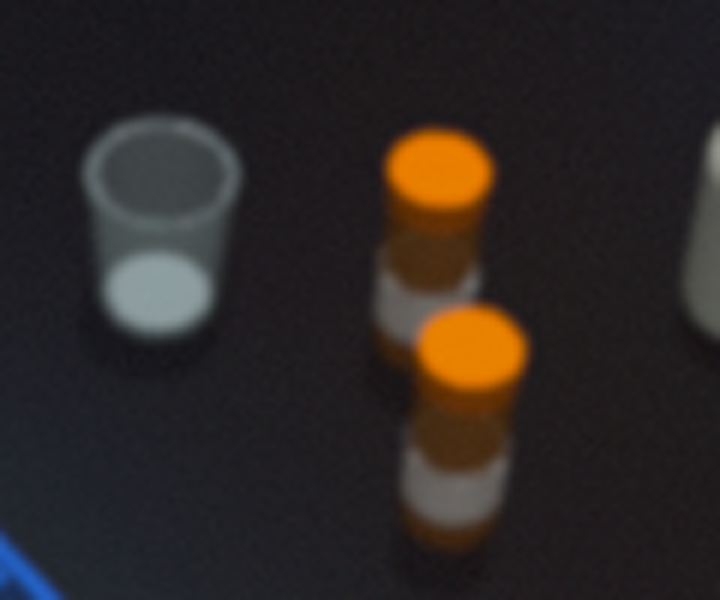

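```bash
python3 - <<'E'
from h import *
def T(x,y):return ('top0',(x+.5)/4-.5+280,(y+.5)/4-.5+160)
def T2(x,y):return ('top0',(x+.5)/6-.5+170,(y+.5)/6-.5+200)
def S(x,y):return ('scene0',(x+.5)/3.5-.5+160,(y+.5)/3.5-.5+220)
def S2(x,y):return ('scene0',(x+.5)/6-.5+330,(y+.5)/6-.5+160)
P={'A':(T2(287,214),S2(472,348),.1),'B':(T2(171,432),S2(440,170),.1),'knobtop':(T(717,160),S(97,404),.145),
'padL':(T(152,244),S(587,222),.056),'padR':(T(265,232),S(493,277),.056),'cross':(T(219,292),S(512,181),.095),
'dot':(T(590,321),S(160,346),.053),'pivtop':(T(504,187),S(290,365),.1),'jarL':(T(166,357),S(520,98),.103),'jarR':(T(290,343),S(422,153),.103),
'cTL':(T(80,182),S(674,194),.095),'cTR':(T(328,153),S(473,315),.095),'cBR':(T(366,400),S(342,152),.095),'cBL':(T(108,432),S(537,43),.095)}
for k,(a,b,h) in P.items():
    x=tri(a,b); print(k,x.round(4),'top@h',onz(*a,h).round(4)[:2],'sc@h',onz(*b,h).round(4)[:2],'dep',dep(*a).round(3),dep(*b).round(3))
E
```

```text
A [0.5117 0.2944 0.0997] top@h [0.5118 0.2948] sc@h [0.5119 0.2938] dep [0.512 0.295 0.101] [0.512 0.294 0.1  ]
B [0.4267 0.3323 0.0999] top@h [0.427  0.3331] sc@h [0.4267 0.3313] dep [0.427 0.332 0.103] [0.426 0.332 0.099]
knobtop [ 0.6043 -0.2529  0.1434] top@h [ 0.604 -0.252] sc@h [ 0.6052 -0.2532] dep [ 0.604 -0.252  0.146] [ 0.606 -0.253  0.147]
padL [0.5628 0.064  0.0576] top@h [0.5634 0.0647] sc@h [0.5615 0.0638] dep [0.564 0.065 0.056] [0.562 0.064 0.056]
padR [ 0.5727 -0.0044  0.0565] top@h [ 0.5732 -0.0034] sc@h [ 0.5719 -0.0053] dep [ 0.573 -0.003  0.057] [ 0.572 -0.005  0.057]
cross [0.5305 0.0269 0.0839] top@h [0.5278 0.0264] sc@h [0.5385 0.0252] dep [0.529 0.026 0.091] [0.534 0.027 0.088]
dot [ 0.5252 -0.2034  0.0533] top@h [ 0.5255 -0.2026] sc@h [ 0.5245 -0.2043] dep [ 0.526 -0.203  0.053] [ 0.523 -0.204  0.051]
pivtop [ 0.5969 -0.1425  0.092 ] top@h [ 0.5952 -0.1396] sc@h [ 0.6014 -0.1444] dep [ 0.597 -0.141  0.093] [ 0.596 -0.143  0.092]
jarL [0.4876 0.0558 0.1011] top@h [0.4876 0.0564] sc@h [0.4888 0.0546] dep [0.488 0.056 0.103] [0.487 0.055 0.101]
jarR [ 0.4982 -0.0154  0.1001] top@h [ 0.4979 -0.0144] sc@h [ 0.5    -0.0167] dep [ 0.498 -0.014  0.103] [ 0.5   -0.017  0.103]
cTL [0.5908 0.1086 0.0933] top@h [0.5905 0.109 ] sc@h [0.5918 0.1076] dep [0.601 0.109 0.052] [0.592 0.108 0.095]
cTR [ 0.6138 -0.0362  0.0935] top@h [ 0.6133 -0.0363] sc@h [ 0.6149 -0.0362] dep [ 0.624 -0.041  0.055] [ 0.613 -0.036  0.092]
cBR [ 0.4683 -0.0588  0.092 ] top@h [ 0.4675 -0.0595] sc@h [ 0.4711 -0.0583] dep [ 0.469 -0.061  0.086] [ 0.471 -0.058  0.095]
cBL [0.4448 0.0877 0.0911] top@h [0.4445 0.0881] sc@h [0.4476 0.086 ] dep [0.449 0.088 0.054] [ 0.373  0.119 -0.002]
```

```bash
python3 - <<'E'
from h import *
for n,u,v,h in [('washcap',137,248,.135),('washbody',153,255,.06),('beaker',237,300,.075),('apple',225,168,.06),('dish',469,328,.018)]:
    print(n,onz('top0',u,v,h).round(3),dep('top0',u,v).round(3))
# fit shaker pose
from scipy.optimize import least_squares
F={'padL':(36,111,.5628,.064),'padR':(36,39,.5727,-.0044),'cTL':(74.5,149.5,.5908,.1086),'cTR':(74.5,.5,.6138,-.0362),'cBR':(-74.5,.5,.4683,-.0588),'cBL':(-74.5,149.5,.4448,.0877),'piv':(40,-102,.5965,-.1425),
'dot':(40+93*np.cos(-2.6),-102+93*np.sin(-2.6),.5252,-.2034)}
F={k:np.array(v)*[1e-3,1e-3,1,1] for k,v in F.items()}
def f(p): 
    c,s=np.cos(p[2]),np.sin(p[2]); return np.concatenate([[p[0]+c*a-s*b-x,p[1]+s*a+c*b-y] for a,b,x,y in F.values()])
r=least_squares(f,[.54,-.05,.14]);print(r.x, (r.fun.reshape(-1,2)*1e3).round(1))
c,s=np.cos(r.x[2]),np.sin(r.x[2])
W=lambda a,b:(round(r.x[0]+c*a-s*b,4),round(r.x[1]+s*a+c*b,4))
print('pads',W(.036,.111),W(.036,.039),'piv',W(.04,-.102),'yaw',np.degrees(r.x[2]))
print('knob0',W(.04+.11*np.cos(-1.65),-.102+.11*np.sin(-1.65)))
E
```

```text
washcap [0.471 0.464 0.135] [0.471 0.464 0.137]
washbody [0.466 0.452 0.06 ] [0.463 0.443 0.086]
beaker [0.367 0.245 0.075] [0.37  0.255 0.004]
apple [0.687 0.295 0.06 ] [0.686 0.295 0.063]
dish [ 0.316 -0.314  0.018] [ 0.316 -0.319  0.005]
[ 0.54168178 -0.04896647  0.15219719] [[-2.4  2.2]
 [-1.3 -0.6]
 [ 1.9  1.5]
 [ 1.4 -1. ]
 [-0.3 -1. ]
 [ 0.6 -0.2]
 [ 0.2 -1.2]
 [-0.   0.2]]
pads (np.float64(0.5604), np.float64(0.0662)) (np.float64(0.5714), np.float64(-0.005)) piv (np.float64(0.5967), np.float64(-0.1437)) yaw 8.720256486479414
knob0 (np.float64(0.6047), np.float64(-0.2534))
```

```bash
cat > plan.py <<'E'
from h import *
from scipy.spatial.transform import Rotation as Ro
def st(): 
    s=bot.state(); R=s['orientation']; print('clk',round(s['clock'],2),'p',s['position'].round(4),'az',np.degrees(np.arctan2(R[1,0],R[0,0])).round(2),'tilt',R[:,1].round(4),'F',s['contact_force'].round(1),'w',round(s['width'],3),'q',s['q'].round(1)); return s
def plan(p,R,target,az,n,open_):
    """rows; straight line + turn to jaw azimuth az (deg), tool y down"""
    a=np.radians(az); Rt=np.array([[np.cos(a),0,-np.sin(a)],[np.sin(a),0,np.cos(a)],[0,-1,0.]])
    Rt[:,2]=np.cross(Rt[:,0],Rt[:,1])
    rv=Ro.from_matrix(R.T@Rt).as_rotvec()/n; d=(np.array(target)-p)/n; rows=[]
    for i in range(n):
        s=(R.T@d*100).round(2); w=rv.round(3); rows.append([open_,*s.tolist(),*w.tolist()])
        p=p+R@s/100; R=R@Ro.from_rotvec(w).as_matrix()
    for r in rows: print(r)
    print('end',p.round(4),np.degrees(np.arctan2(R[1,0],R[0,0])).round(2)); return p,R
def go(target,az,n,open_):
    s=st(); return plan(s['position'],s['orientation'],target,az,n,open_)
E
python3 - <<'E'
from plan import *
p,R=go([.36,-.10,.26],8.7,12,.65)
plan(p,R,[.512,.294,.25],8.7,11,.65)
E
```

```text
clk 0.15 p [ 0.2576 -0.5136  0.2446] az -63.37 tilt [-3.0e-04  1.3e-03 -1.0e+00] F [ 0.   0.1 -0.6] w 1.0 q [-75.2  10.4  92.1   0.   77.6 -11.8]
[0.65, -2.7, -0.12, 2.31, -0.0, -0.105, -0.0]
[0.65, -2.44, -0.12, 2.58, -0.0, -0.105, -0.0]
[0.65, -2.16, -0.12, 2.82, -0.0, -0.105, -0.0]
[0.65, -1.85, -0.12, 3.03, -0.0, -0.105, -0.0]
[0.65, -1.52, -0.12, 3.21, -0.0, -0.105, -0.0]
[0.65, -1.18, -0.12, 3.35, -0.0, -0.105, -0.0]
[0.65, -0.82, -0.12, 3.45, -0.0, -0.105, -0.0]
[0.65, -0.45, -0.12, 3.52, -0.0, -0.105, -0.0]
[0.65, -0.08, -0.12, 3.55, -0.0, -0.105, -0.0]
[0.65, 0.29, -0.12, 3.54, -0.0, -0.105, -0.0]
[0.65, 0.66, -0.12, 3.49, -0.0, -0.105, -0.0]
[0.65, 1.02, -0.12, 3.4, -0.0, -0.105, -0.0]
end [ 0.3602 -0.1     0.2595] 8.82
[0.65, 1.91, 0.09, 3.33, -0.0, 0.0, -0.0]
[0.65, 1.91, 0.09, 3.33, -0.0, 0.0, -0.0]
[0.65, 1.91, 0.09, 3.33, -0.0, 0.0, -0.0]
[0.65, 1.91, 0.09, 3.33, -0.0, 0.0, -0.0]
[0.65, 1.91, 0.09, 3.33, -0.0, 0.0, -0.0]
[0.65, 1.91, 0.09, 3.33, -0.0, 0.0, -0.0]
[0.65, 1.91, 0.09, 3.33, -0.0, 0.0, -0.0]
[0.65, 1.91, 0.09, 3.33, -0.0, 0.0, -0.0]
[0.65, 1.91, 0.09, 3.33, -0.0, 0.0, -0.0]
[0.65, 1.91, 0.09, 3.33, -0.0, 0.0, -0.0]
[0.65, 1.91, 0.09, 3.33, -0.0, 0.0, -0.0]
end [0.5116 0.2942 0.2501] 8.82
```

>>> {"op": "play_rows", "data": {"commands": [[[0.65,-2.7,-0.12,2.3,0,-0.105,0],[0.65,-2.45,-0.12,2.6,0,-0.105,0],[0.65,-2.15,-0.12,2.8,0,-0.105,0],[0.65,-1.85,-0.12,3.0,0,-0.105,0],[0.65,-1.5,-0.12,3.2,0,-0.105,0],[0.65,-1.2,-0.12,3.35,0,-0.105,0],[0.65,-0.8,-0.12,3.45,0,-0.105,0],[0.65,-0.45,-0.12,3.5,0,-0.105,0],[0.65,-0.1,-0.12,3.55,0,-0.105,0],[0.65,0.3,-0.12,3.55,0,-0.105,0],[0.65,0.65,-0.12,3.5,0,-0.105,0],[0.65,1.0,-0.12,3.4,0,-0.105,0]]], "grip_force": 40}}

```text
clock: 1.15
position: [0.3595, -0.0991, 0.2597]
orientation: [[0.987, 0.0, -0.158], [0.158, -0.0, 0.987], [0.0, -1.0, -0.0]]
contact_force: [0.9, -0.0, 0.4]
width: 0.651
```

>>> {"op": "play_rows", "data": {"commands": [[[0.65,1.9,0.1,3.3,0,0,0],[0.65,1.9,0.1,3.3,0,0,0],[0.65,1.9,0.1,3.3,0,0,0],[0.65,1.9,0.1,3.3,0,0,0],[0.65,1.9,0.1,3.3,0,0,0],[0.65,1.9,0.1,3.3,0,0,0],[0.65,1.9,0.1,3.3,0,0,0],[0.65,1.9,0.1,3.3,0,0,0],[0.65,0,0,0,0,0,0],[0.65,0,0,0,0,0,0]]]}}

```text
clock: 1.98
position: [0.469, 0.185, 0.2509]
orientation: [[0.988, -0.002, -0.157], [0.157, -0.0, 0.988], [-0.002, -1.0, -0.0]]
contact_force: [-0.8, 0.3, 0.4]
width: 0.648
```

```bash
python3 - <<'E'
from plan import *
st(); snap('wrist','w1'); go([.512,.294,.25],8.7,4,.65)
E
```

```text
clk 1.98 p [0.469  0.185  0.2509] az 9.04 tilt [-1.7e-03 -3.0e-04 -1.0e+00] F [-0.8  0.3  0.4] w 0.648 q [  8.    1.  101.6  -0.   77.5  -1. ]
clk 2.03 p [0.4689 0.1838 0.251 ] az 8.94 tilt [-1.6e-03 -6.0e-04 -1.0e+00] F [-0.   0.2  0. ] w 0.652 q [  7.9   0.9 101.7  -0.   77.5  -1. ]
[0.65, 1.49, 0.02, 2.55, 0.0, 0.001, -0.0]
[0.65, 1.49, 0.02, 2.56, 0.0, 0.001, -0.0]
[0.65, 1.49, 0.02, 2.56, 0.0, 0.001, -0.0]
[0.65, 1.49, 0.02, 2.56, 0.0, 0.001, -0.0]
end [0.512  0.2941 0.2501] 8.71
```

View pics/w1.png

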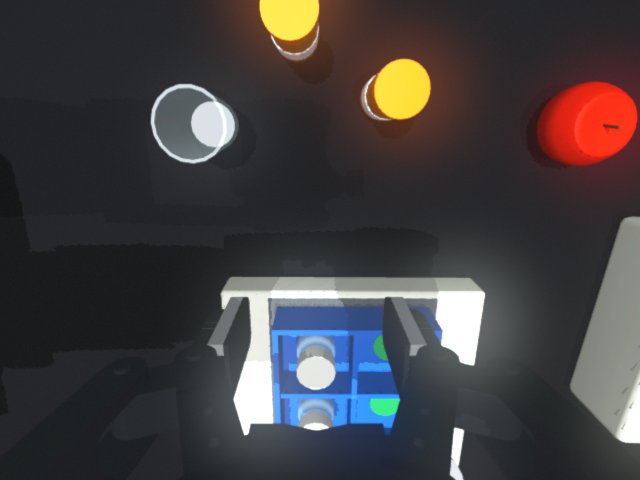

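```bash
python3 - <<'E'
from plan import *
for u,v in [(403,89),(290,11)]: print(onz('w1',u,v,.1).round(4),dep('w1',u,v).round(4))
print(onz('w1',194,123,.075).round(3))
E
```

```text
[0.5127 0.2938 0.1   ] [0.5126 0.2937 0.1006]
[0.4281 0.329  0.1   ] [0.4281 0.3288 0.1008]
[0.362 0.247 0.075]
```

>>> {"op": "play_rows", "data": {"commands": [[[0.65,1.5,0,2.55,0,0,0],[0.65,1.5,0,2.55,0,0,0],[0.65,1.5,0,2.55,0,0,0],[0.65,1.5,0,2.55,0,0,0],[0.65,0,2,0,0,0,0],[0.65,0,3,0,0,0,0],[0.65,0,2,0,0,0,0],[0.65,0,1,0,0,0,0],[0.65,0,0,0,0,0,0],[0.65,0,0,0,0,0,0]]]}}

```text
clock: 2.87
position: [0.5133, 0.2924, 0.1722]
orientation: [[0.988, -0.0, -0.152], [0.152, -0.0, 0.988], [-0.0, -1.0, -0.0]]
contact_force: [0.1, -0.4, 0.3]
width: 0.652
```

```bash
python3 - <<'E'
from plan import *
snap('scene','s2'); go([.512,.294,.07],8.7,8,.65)
p=ld('s2')['p']; cv2.imwrite('pics/s2c.png',cv2.resize(p[100:300,300:500],None,fx=3,fy=3))
E
```

```text
clk 2.92 p [0.514  0.2928 0.1732] az 8.76 tilt [ 1.9e-03  5.0e-04 -1.0e+00] F [-0.   0.1 -0. ] w 0.65 q [18.2 16.5 93.4 -0.  70.   9.4]
[0.65, -0.02, 1.29, 0.02, -0.0, 0.0, 0.0]
[0.65, -0.02, 1.29, 0.02, -0.0, 0.0, 0.0]
[0.65, -0.02, 1.29, 0.02, -0.0, 0.0, 0.0]
[0.65, -0.02, 1.29, 0.02, -0.0, 0.0, 0.0]
[0.65, -0.02, 1.29, 0.02, -0.0, 0.0, 0.0]
[0.65, -0.02, 1.29, 0.02, -0.0, 0.0, 0.0]
[0.65, -0.02, 1.29, 0.02, -0.0, 0.0, 0.0]
[0.65, -0.02, 1.29, 0.02, -0.0, 0.0, 0.0]
end [0.5123 0.2942 0.07  ] 8.76
```

View pics/s2c.png

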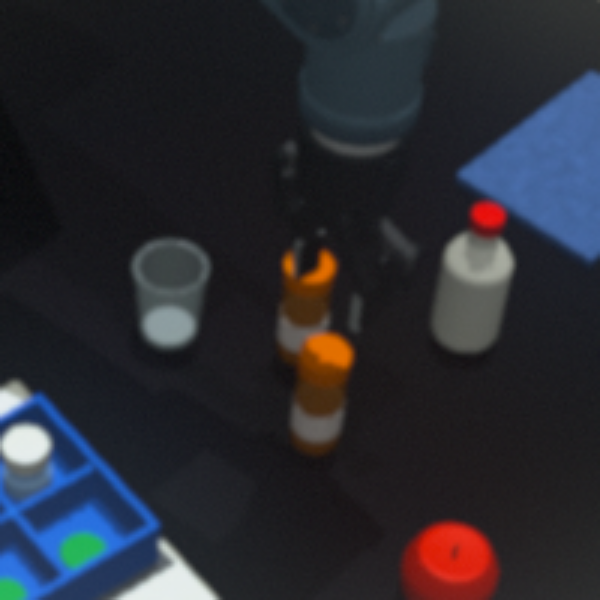

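>>> {"op": "play_rows", "data": {"commands": [[[0.65,0,1.3,0,0,0,0],[0.65,0,1.3,0,0,0,0],[0.65,0,1.3,0,0,0,0],[0.65,0,1.3,0,0,0,0],[0.65,0,1.3,0,0,0,0],[0.65,0,1.3,0,0,0,0],[0.65,0,1.3,0,0,0,0],[0.65,0,1.1,0,0,0,0],[0.65,0,0,0,0,0,0],[0.65,0,0,0,0,0,0]]]}}

```text
clock: 3.75
position: [0.5124, 0.2932, 0.0687]
orientation: [[0.988, -0.002, -0.153], [0.153, -0.001, 0.988], [-0.002, -1.0, -0.0]]
contact_force: [0.4, 1.2, 0.5]
width: 0.647
```

>>> {"op": "play_rows", "data": {"commands": [[[0.3,0,0,0,0,0,0],[0.3,0,0,0,0,0,0],[0.3,0,0,0,0,0,0],[0.3,0,0,0,0,0,0],[0.3,0,0,0,0,0,0],[0.3,0,0,0,0,0,0]]], "grip_force": 40}}

```text
clock: 4.25
position: [0.5137, 0.2936, 0.0706]
orientation: [[0.988, 0.002, -0.153], [0.153, 0.001, 0.988], [0.002, -1.0, 0.0]]
contact_force: [-0.2, 0.8, 3.6]
width: 0.432
```

```bash
python3 - <<'E'
from plan import *
st()
E
```

```text
clk 4.25 p [0.5137 0.2936 0.0706] az 8.82 tilt [ 1.7e-03  6.0e-04 -1.0e+00] F [-0.2  0.8  3.6] w 0.432 q [18.3 24.4 96.4  0.  59.1  9.4]
```

>>> {"op": "play_rows", "data": {"commands": [[[0.0,0,0,0,0,0,0],[0.0,0,0,0,0,0,0],[0.0,0,-1,0,0,0,0],[0.0,0,-2,0,0,0,0],[0.0,0,-2.5,0,0,0,0],[0.0,0,-3,0,0,0,0],[0.0,0,-3,0,0,0,0],[0.0,0,-2.5,0,0,0,0],[0.0,0,-1,0,0,0,0],[0.0,0,0,0,0,0,0]]], "grip_force": 50}}

```text
clock: 5.08
position: [0.5143, 0.2938, 0.2227]
orientation: [[0.988, 0.005, -0.153], [0.153, 0.002, 0.988], [0.005, -1.0, 0.001]]
contact_force: [0.3, 0.7, -1.4]
width: 0.433
```

```bash
python3 - <<'E'
from plan import *
snap('scene','s3'); go([.5715,-.005,.22],8.7,12,0)
p=ld('s3')['p']; cv2.imwrite('pics/s3c.png',cv2.resize(p[50:300,250:500],None,fx=2.4,fy=2.4))
E
```

```text
clk 5.13 p [0.5131 0.2934 0.2201] az 8.82 tilt [ 1.2e-03  4.0e-04 -1.0e+00] F [-0.6 -0.3 -2.6] w 0.433 q [18.3 13.6 91.2  0.  75.1  9.4]
[0, 0.1, 0.0, -2.53, -0.0, 0.0, 0.0]
[0, 0.1, 0.0, -2.53, -0.0, 0.0, 0.0]
[0, 0.1, 0.0, -2.53, -0.0, 0.0, 0.0]
[0, 0.1, 0.0, -2.53, -0.0, 0.0, 0.0]
[0, 0.1, 0.0, -2.53, -0.0, 0.0, 0.0]
[0, 0.1, 0.0, -2.53, -0.0, 0.0, 0.0]
[0, 0.1, 0.0, -2.53, -0.0, 0.0, 0.0]
[0, 0.1, 0.0, -2.53, -0.0, 0.0, 0.0]
[0, 0.1, 0.0, -2.53, -0.0, 0.0, 0.0]
[0, 0.1, 0.0, -2.53, -0.0, 0.0, 0.0]
[0, 0.1, 0.0, -2.53, -0.0, 0.0, 0.0]
[0, 0.1, 0.0, -2.53, -0.0, 0.0, 0.0]
end [ 0.5716 -0.0048  0.2201] 8.82
```

View pics/s3c.png

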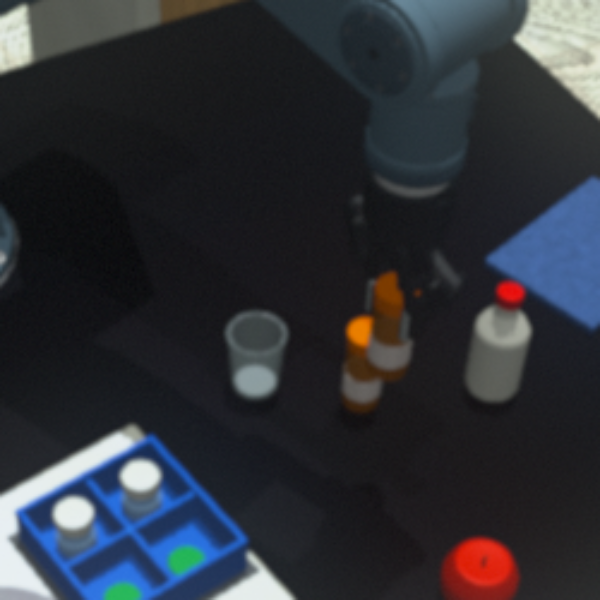

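>>> {"op": "play_rows", "data": {"commands": [[[0.0,0.05,0,-1.2,0,0,0],[0.0,0.1,0,-2.5,0,0,0],[0.0,0.1,0,-2.8,0,0,0],[0.0,0.1,0,-3,0,0,0],[0.0,0.1,0,-3,0,0,0],[0.0,0.15,0,-3,0,0,0],[0.0,0.15,0,-3,0,0,0],[0.0,0.15,0,-3,0,0,0],[0.0,0.1,0,-3,0,0,0],[0.0,0.1,0,-2.8,0,0,0],[0.0,0.1,0,-2,0,0,0],[0.0,0,0,-1,0,0,0]]]}}

```text
clock: 6.13
position: [0.5701, -0.0073, 0.2169]
orientation: [[0.989, -0.004, -0.151], [0.151, 0.0, 0.989], [-0.004, -1.0, 0.001]]
contact_force: [0.5, 0.0, -2.4]
width: 0.433
```

>>> {"op": "play_rows", "data": {"commands": [[[0.0,0,1,0,0,0,0],[0.0,0,1.5,0,0,0,0],[0.0,0,1,0,0,0,0],[0.0,0,0,0,0,0,0],[0.0,0,0,0,0,0,0],[0.0,0,0,0,0,0,0]]]}}

```text
clock: 6.63
position: [0.5713, -0.0034, 0.1847]
orientation: [[0.988, -0.0, -0.154], [0.154, 0.0, 0.988], [-0.0, -1.0, 0.0]]
contact_force: [0.2, 0.2, -1.3]
width: 0.433
```

```bash
python3 - <<'E'
from plan import *
snap('scene','s4'); snap('top','t4');go([.5715,-.005,.135],8.7,4,0)
p=ld('s4')['p']; a=cv2.resize(p[200:330,220:390],None,fx=4,fy=4);cv2.imwrite('pics/s4c.png',a)
p=ld('t4')['p']; cv2.imwrite('pics/t4c.png',cv2.resize(p[160:310,280:480],None,fx=4,fy=4))
E
```

```text
clk 6.73 p [ 0.5718 -0.0038  0.1855] az 8.87 tilt [ 1.4e-03 -3.0e-04 -1.0e+00] F [ 0.2  0.3 -2.2] w 0.428 q [-12.3  13.3  95.8   0.   70.8 -21.1]
[0, -0.01, 1.26, -0.03, 0.0, 0.001, 0.0]
[0, -0.01, 1.26, -0.03, 0.0, 0.001, 0.0]
[0, -0.01, 1.26, -0.03, 0.0, 0.001, 0.0]
[0, -0.01, 1.26, -0.03, 0.0, 0.001, 0.0]
end [ 0.5717 -0.005   0.1351] 8.64
```

View pics/s4c.png

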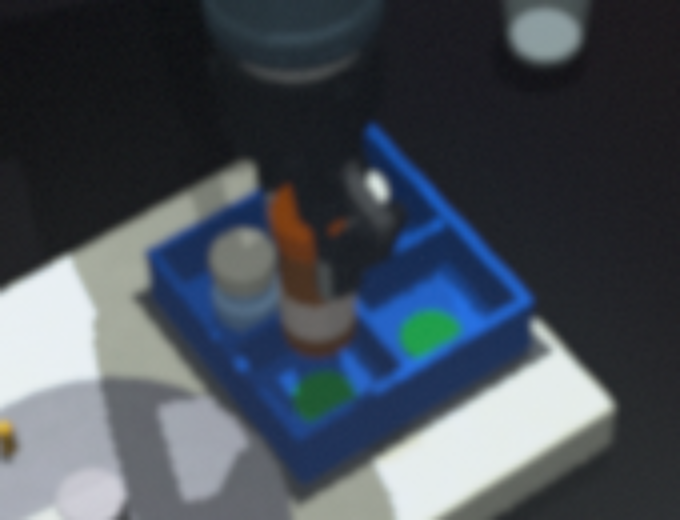

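View pics/t4c.png

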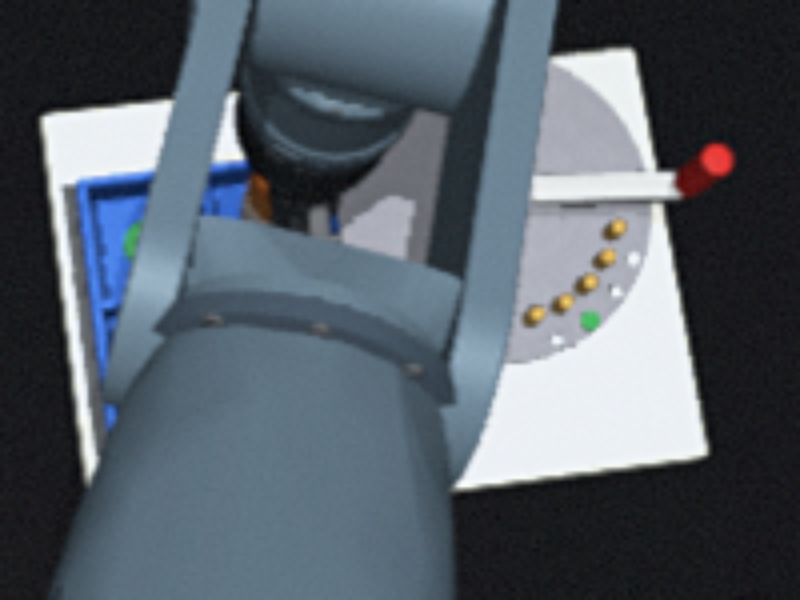

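```bash
python3 - <<'E'
from plan import *
for z in (.115,.215):
  for dy in(-.019,0,.019):
    q=proj('s4',[.5718,-.0038,z]+dy*np.array([-.4,.9,0]));print(z,dy,((q-[220,200])*4).round(0))
E
```

```text
0.115 -0.019 [[295. 353.]]
0.115 0 [[319. 330.]]
0.115 0.019 [[343. 307.]]
0.215 -0.019 [[283. 234.]]
0.215 0 [[309. 210.]]
0.215 0.019 [[334. 186.]]
```

>>> {"op": "play_rows", "data": {"commands": [[[0.0,0,1.0,0,0,0,0],[0.0,0,1.2,0,0,0,0],[0.0,0,1.2,0,0,0,0],[0.0,0,1.0,0,0,0,0],[0.0,0,0.6,0,0,0,0],[0.0,0,0.2,0,0,0,0],[0.0,0,0.1,0,0,0,0],[0.0,0,0.0,0,0,0,0],[0.0,0,0,0,0,0,0],[0.0,0,0,0,0,0,0]]]}}

```text
clock: 7.57
position: [0.5718, -0.0043, 0.1324]
orientation: [[0.988, 0.001, -0.153], [0.153, -0.0, 0.988], [0.001, -1.0, -0.0]]
contact_force: [-0.4, 0.1, -2.1]
width: 0.432
```

```bash
python3 - <<'E'
from plan import *
snap('scene','s5'); go([.5715,-.005,.1255],8.7,4,0)
p=ld('s5')['p']; a=cv2.resize(p[200:330,220:390],None,fx=4,fy=4);cv2.imwrite('pics/s5c.png',a)
E
```

```text
clk 7.62 p [ 0.5718 -0.0043  0.1323] az 8.82 tilt [ 1.1e-03 -2.0e-04 -1.0e+00] F [ 0.1  1.5 -2.7] w 0.432 q [-12.3  17.1  97.9   0.   64.9 -21.1]
[0, -0.01, 0.17, -0.02, 0.0, 0.001, 0.0]
[0, -0.01, 0.17, -0.02, 0.0, 0.001, 0.0]
[0, -0.01, 0.17, -0.02, 0.0, 0.001, 0.0]
[0, -0.01, 0.17, -0.02, 0.0, 0.001, 0.0]
end [ 0.5715 -0.0052  0.1255] 8.6
```

View pics/s5c.png

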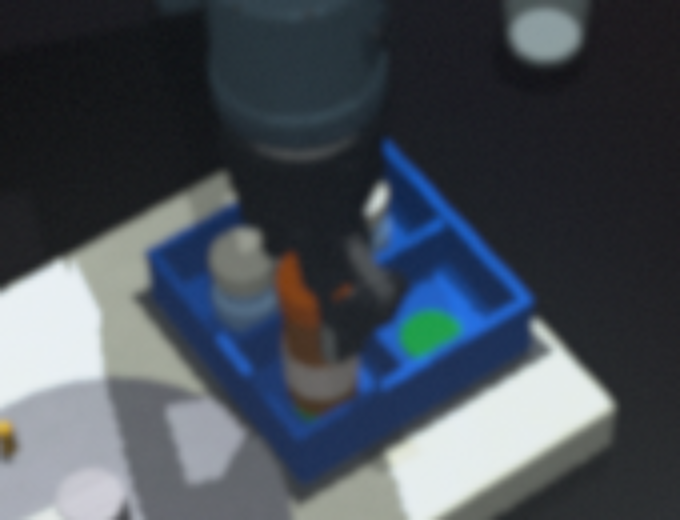

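>>> {"op": "play_rows", "data": {"commands": [[[0.0,0,0.2,0,0,0,0],[0.0,0,0.2,0,0,0,0],[0.0,0,0.1,0,0,0,0],[0.0,0,0,0,0,0,0],[0.0,0,0,0,0,0,0],[0.0,0,0,0,0,0,0]]]}}

```text
clock: 8.12
position: [0.5713, -0.0042, 0.1267]
orientation: [[0.988, -0.0, -0.153], [0.153, 0.0, 0.988], [-0.0, -1.0, 0.0]]
contact_force: [-0.2, 0.1, -1.8]
width: 0.429
```

>>> {"op": "play_rows", "data": {"commands": [[[0.0,0,0.1,0,0,0,0],[0.0,0,0,0,0,0,0],[0.0,0,0,0,0,0,0]]]}}

```text
clock: 8.37
position: [0.5713, -0.0042, 0.1257]
orientation: [[0.988, 0.0, -0.153], [0.153, 0.0, 0.988], [0.0, -1.0, 0.0]]
contact_force: [0.0, 0.1, -2.3]
width: 0.43
```

>>> {"op": "play_rows", "data": {"commands": [[[0.0,0,0.1,0,0,0,0],[0.0,0,0,0,0,0,0],[0.0,0,0,0,0,0,0]]]}}

```text
clock: 8.62
position: [0.5715, -0.0043, 0.1256]
orientation: [[0.988, 0.0, -0.153], [0.153, -0.0, 0.988], [0.0, -1.0, -0.0]]
contact_force: [-2.3, 0.1, 5.0]
width: 0.431
```

>>> {"op": "play_rows", "data": {"commands": [[[0.0,0,0.1,0,0,0,0],[0.0,0,0,0,0,0,0],[0.0,0,0,0,0,0,0]]]}}

```text
clock: 8.87
position: [0.5716, -0.0044, 0.1256]
orientation: [[0.988, 0.0, -0.154], [0.154, -0.001, 0.988], [0.0, -1.0, -0.001]]
contact_force: [-6.4, -0.9, 13.8]
width: 0.427
```

>>> {"op": "play_rows", "data": {"commands": [[[0.0,0,-0.15,0,0,0,0],[0.0,0,0,0,0,0,0],[0.55,0,0,0,0,0,0],[0.65,0,0,0,0,0,0],[0.65,0,0,0,0,0,0],[0.65,0,0,0,0,0,0],[0.65,0,0,0,0,0,0]]]}}

```text
clock: 9.45
position: [0.5713, -0.0042, 0.1251]
orientation: [[0.988, -0.0, -0.153], [0.153, 0.0, 0.988], [-0.0, -1.0, 0.0]]
contact_force: [-0.8, 0.3, 0.1]
width: 0.651
```

>>> {"op": "play_rows", "data": {"commands": [[[0.65,0,-1,0,0,0,0],[0.65,0,-2,0,0,0,0],[0.65,0,-3,0,0,0,0],[0.65,0,-3,0,0,0,0],[0.65,0,-3,0,0,0,0],[0.65,0,0,0,0,0,0],[0.65,0,0,0,0,0,0]]]}}

```text
clock: 10.03
position: [0.5728, -0.0045, 0.2486]
orientation: [[0.988, 0.006, -0.153], [0.153, -0.001, 0.988], [0.005, -1.0, -0.002]]
contact_force: [-0.8, -0.1, -0.7]
width: 0.651
```

```bash
python3 - <<'E'
from plan import *
snap('scene','s6'); go([.4273,.3315,.23],8.7,12,0.65)
p=ld('s6')['p']; a=cv2.resize(p[190:330,220:390],None,fx=4,fy=4);cv2.imwrite('pics/s6c.png',a)
E
```

```text
clk 10.08 p [ 0.5717 -0.0043  0.2464] az 8.83 tilt [ 2.e-03 -4.e-04 -1.e+00] F [-0.1  1.1 -1. ] w 0.651 q [-12.3   9.8  92.6   0.   77.5 -21.1]
[0.65, -0.76, 0.13, 2.95, 0.0, 0.0, 0.0]
[0.65, -0.76, 0.13, 2.95, 0.0, 0.0, 0.0]
[0.65, -0.76, 0.13, 2.95, 0.0, 0.0, 0.0]
[0.65, -0.76, 0.13, 2.95, 0.0, 0.0, 0.0]
[0.65, -0.76, 0.13, 2.95, 0.0, 0.0, 0.0]
[0.65, -0.76, 0.13, 2.95, 0.0, 0.0, 0.0]
[0.65, -0.76, 0.13, 2.95, 0.0, 0.0, 0.0]
[0.65, -0.76, 0.13, 2.95, 0.0, 0.0, 0.0]
[0.65, -0.76, 0.13, 2.95, 0.0, 0.0, 0.0]
[0.65, -0.76, 0.13, 2.95, 0.0, 0.0, 0.0]
[0.65, -0.76, 0.13, 2.95, 0.0, 0.0, 0.0]
[0.65, -0.76, 0.13, 2.95, 0.0, 0.0, 0.0]
end [0.4273 0.3316 0.2303] 8.83
```

View pics/s6c.png

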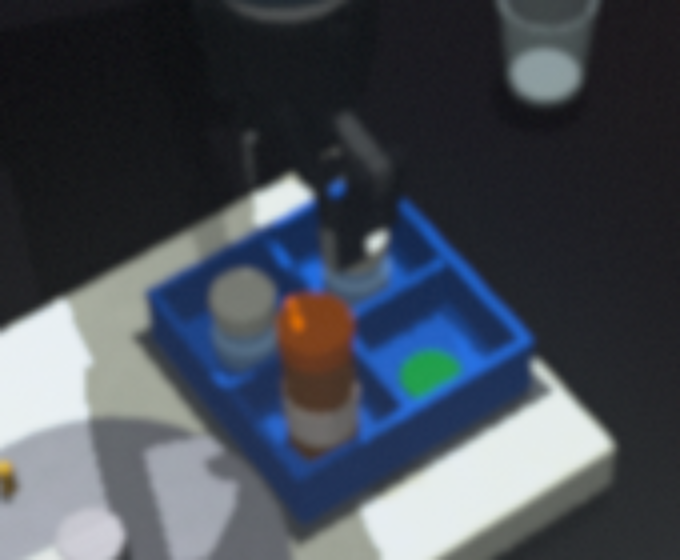

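>>> {"op": "play_rows", "data": {"commands": [[[0.65,-0.5,0.1,2,0,0,0],[0.65,-0.8,0.1,3,0,0,0],[0.65,-0.8,0.1,3,0,0,0],[0.65,-0.8,0.1,3,0,0,0],[0.65,-0.8,0.1,3,0,0,0],[0.65,-0.8,0.1,3.2,0,0,0],[0.65,-0.8,0.1,3.2,0,0,0],[0.65,-0.8,0.1,3.2,0,0,0],[0.65,-0.8,0.1,3.2,0,0,0],[0.65,-0.8,0.1,3.2,0,0,0],[0.65,-0.8,0.1,3,0,0,0],[0.65,-0.6,0.1,2.4,0,0,0]]]}}

```text
clock: 11.08
position: [0.4249, 0.3331, 0.2316]
orientation: [[0.988, -0.003, -0.154], [0.154, -0.001, 0.988], [-0.003, -1.0, -0.0]]
contact_force: [0.4, 0.1, -0.9]
width: 0.65
```

>>> {"op": "play_rows", "data": {"commands": [[[0.65,0,2,0,0,0,0],[0.65,0,2,0,0,0,0],[0.65,0,2,0,0,0,0],[0.65,0,0,0,0,0,0],[0.65,0,0,0,0,0,0],[0.65,0,0,0,0,0,0]]]}}

```text
clock: 11.58
position: [0.4272, 0.3315, 0.1735]
orientation: [[0.988, -0.0, -0.153], [0.153, -0.0, 0.988], [-0.0, -1.0, -0.0]]
contact_force: [0.9, 0.3, -0.2]
width: 0.65
```

```bash
python3 - <<'E'
from plan import *
snap('scene','s7');snap('top','t7'); go([.4273,.3315,.07],8.7,8,0.65)
p=ld('t7')['p']; a=cv2.resize(p[160:320,120:360],None,fx=3,fy=3);cv2.imwrite('pics/t7c.png',a)
p=ld('s7')['p']; a=cv2.resize(p[130:330,290:490],None,fx=3,fy=3);cv2.imwrite('pics/s7c.png',a)
E
```

```text
clk 11.68 p [0.4279 0.3318 0.1745] az 8.8 tilt [ 1.8e-03  9.0e-04 -1.0e+00] F [ 0.2  0.6 -0.4] w 0.652 q [ 25.2  10.4 100.8   0.   68.8  16.4]
[0.65, -0.01, 1.31, -0.0, -0.0, 0.0, 0.0]
[0.65, -0.01, 1.31, -0.0, -0.0, 0.0, 0.0]
[0.65, -0.01, 1.31, -0.0, -0.0, 0.0, 0.0]
[0.65, -0.01, 1.31, -0.0, -0.0, 0.0, 0.0]
[0.65, -0.01, 1.31, -0.0, -0.0, 0.0, 0.0]
[0.65, -0.01, 1.31, -0.0, -0.0, 0.0, 0.0]
[0.65, -0.01, 1.31, -0.0, -0.0, 0.0, 0.0]
[0.65, -0.01, 1.31, -0.0, -0.0, 0.0, 0.0]
end [0.4273 0.3318 0.0697] 8.8
```

View pics/t7c.png

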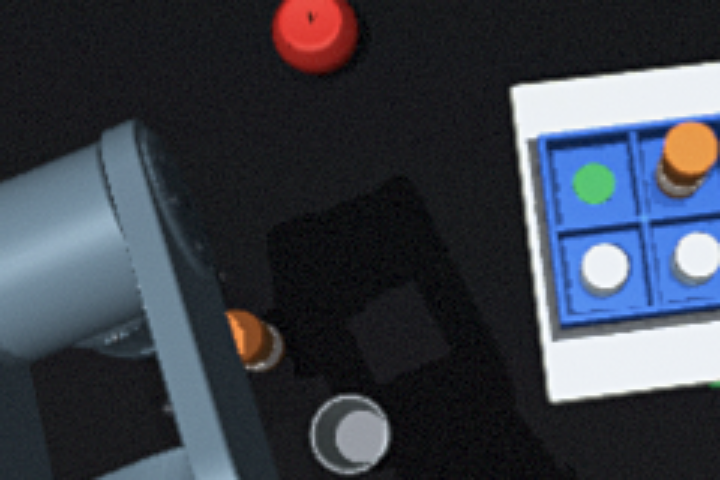

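View pics/s7c.png

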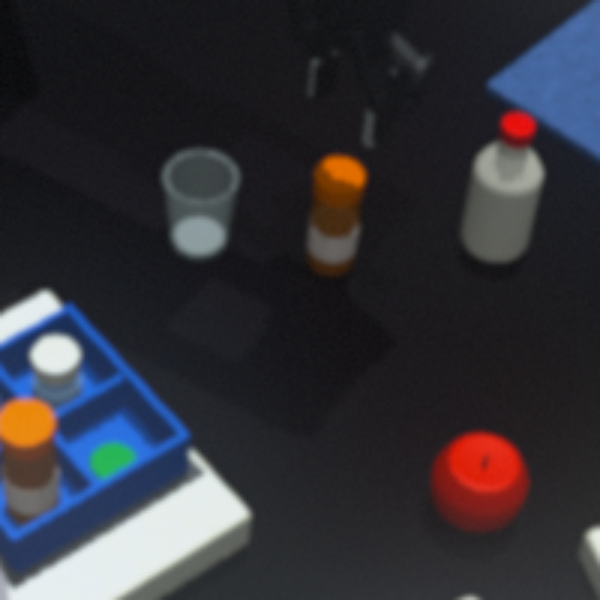

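>>> {"op": "play_rows", "data": {"commands": [[[0.65,0,1.3,0,0,0,0],[0.65,0,1.3,0,0,0,0],[0.65,0,1.3,0,0,0,0],[0.65,0,1.3,0,0,0,0],[0.65,0,1.3,0,0,0,0],[0.65,0,1.3,0,0,0,0],[0.65,0,1.3,0,0,0,0],[0.65,0,1.2,0,0,0,0],[0.65,0,0,0,0,0,0],[0.65,0,0,0,0,0,0]]]}}

```text
clock: 12.52
position: [0.4271, 0.3315, 0.0703]
orientation: [[0.988, -0.0, -0.153], [0.153, -0.0, 0.988], [-0.0, -1.0, -0.0]]
contact_force: [-0.2, 0.5, -0.7]
width: 0.652
```

>>> {"op": "play_rows", "data": {"commands": [[[0.3,0,0,0,0,0,0],[0.3,0,0,0,0,0,0],[0.3,0,0,0,0,0,0],[0.3,0,0,0,0,0,0],[0.0,0,0,0,0,0,0],[0.0,0,0,0,0,0,0],[0.0,0,0,0,0,0,0]]]}}

```text
clock: 13.1
position: [0.428, 0.3321, 0.0715]
orientation: [[0.988, 0.002, -0.153], [0.153, 0.001, 0.988], [0.002, -1.0, 0.001]]
contact_force: [-1.0, -0.3, 6.6]
width: 0.435
```

>>> {"op": "play_rows", "data": {"commands": [[[0.0,0,-1,0,0,0,0],[0.0,0,-2,0,0,0,0],[0.0,0,-2.5,0,0,0,0],[0.0,0,-3,0,0,0,0],[0.0,0,-3,0,0,0,0],[0.0,0,-2.5,0,0,0,0],[0.0,0,-1,0,0,0,0],[0.0,0,0,0,0,0,0],[0.0,0,0,0,0,0,0]]]}}

```text
clock: 13.85
position: [0.4268, 0.3315, 0.2197]
orientation: [[0.988, -0.0, -0.153], [0.153, -0.0, 0.988], [-0.0, -1.0, -0.0]]
contact_force: [-0.4, 0.1, -3.0]
width: 0.432
```

```bash
python3 - <<'E'
from plan import *
go([.561,.066,.22],8.7,12,0)
E
```

```text
clk 13.85 p [0.4268 0.3315 0.2197] az 8.82 tilt [-1.e-04 -0.e+00 -1.e+00] F [-0.4  0.1 -3. ] w 0.432 q [25.2  7.4 98.6  0.  74.1 16.4]
[0, 0.77, -0.0, -2.36, 0.0, 0.0, -0.0]
[0, 0.77, -0.0, -2.36, 0.0, 0.0, -0.0]
[0, 0.77, -0.0, -2.36, 0.0, 0.0, -0.0]
[0, 0.77, -0.0, -2.36, 0.0, 0.0, -0.0]
[0, 0.77, -0.0, -2.36, 0.0, 0.0, -0.0]
[0, 0.77, -0.0, -2.36, 0.0, 0.0, -0.0]
[0, 0.77, -0.0, -2.36, 0.0, 0.0, -0.0]
[0, 0.77, -0.0, -2.36, 0.0, 0.0, -0.0]
[0, 0.77, -0.0, -2.36, 0.0, 0.0, -0.0]
[0, 0.77, -0.0, -2.36, 0.0, 0.0, -0.0]
[0, 0.77, -0.0, -2.36, 0.0, 0.0, -0.0]
[0, 0.77, -0.0, -2.36, 0.0, 0.0, -0.0]
end [0.5616 0.0658 0.2197] 8.82
```

>>> {"op": "play_rows", "data": {"commands": [[[0.0,0.4,0,-1,0,0,0],[0.0,0.8,0,-2.5,0,0,0],[0.0,0.9,0,-2.8,0,0,0],[0.0,0.9,0,-2.8,0,0,0],[0.0,0.9,0,-2.8,0,0,0],[0.0,0.9,0,-2.8,0,0,0],[0.0,0.9,0,-2.8,0,0,0],[0.0,0.9,0,-2.8,0,0,0],[0.0,0.9,0,-2.8,0,0,0],[0.0,0.9,0,-2.5,0,0,0],[0.0,0.5,0,-1.7,0,0,0],[0.0,0.2,0,-1,0,0,0]]]}}

```text
clock: 14.85
position: [0.5602, 0.063, 0.2177]
orientation: [[0.989, -0.004, -0.151], [0.151, -0.0, 0.989], [-0.004, -1.0, 0.0]]
contact_force: [-0.2, -0.5, -0.7]
width: 0.436
```

>>> {"op": "play_rows", "data": {"commands": [[[0.0,0,1,0,0,0,0],[0.0,0,1.5,0,0,0,0],[0.0,0,1.5,0,0,0,0],[0.0,0,0,0,0,0,0],[0.0,0,0,0,0,0,0],[0.0,0,0,0,0,0,0]]]}}

```text
clock: 15.35
position: [0.5601, 0.0667, 0.1801]
orientation: [[0.988, -0.001, -0.154], [0.154, 0.0, 0.988], [-0.001, -1.0, 0.0]]
contact_force: [0.6, -0.3, -1.4]
width: 0.433
```

```bash
python3 - <<'E'
from plan import *
snap('scene','s8'); s=st(); go([.561,.066,.1265],8.7,6,0)
p=ld('s8')['p']; a=cv2.resize(p[180:330,220:390],None,fx=4,fy=4);cv2.imwrite('pics/s8c.png',a)
for z in (.11,.21):
  for dy in(-.019,0,.019):
    q=proj('s8',[*s['position'][:2],z]+dy*np.array([-.4,.9,0]));print(z,dy,((q-[220,180])*4).round(0))
E
```

```text
clk 15.4 p [0.5606 0.0665 0.1807] az 8.87 tilt [ 8.e-04  0.e+00 -1.e+00] F [ 0.4  0.1 -1.9] w 0.432 q [ -5.3  12.8  97.1   0.   70.1 -14.2]
clk 15.4 p [0.5606 0.0665 0.1807] az 8.87 tilt [ 8.e-04  0.e+00 -1.e+00] F [ 0.4  0.1 -1.9] w 0.432 q [ -5.3  12.8  97.1   0.   70.1 -14.2]
[0, 0.0, 0.9, -0.01, 0.0, 0.0, 0.0]
[0, 0.0, 0.9, -0.01, 0.0, 0.0, 0.0]
[0, 0.0, 0.9, -0.01, 0.0, 0.0, 0.0]
[0, 0.0, 0.9, -0.01, 0.0, 0.0, 0.0]
[0, 0.0, 0.9, -0.01, 0.0, 0.0, 0.0]
[0, 0.0, 0.9, -0.01, 0.0, 0.0, 0.0]
end [0.5607 0.0659 0.1267] 8.87
0.11 -0.019 [[409. 372.]]
0.11 0 [[432. 350.]]
0.11 0.019 [[454. 327.]]
0.21 -0.019 [[405. 252.]]
0.21 0 [[429. 228.]]
0.21 0.019 [[453. 206.]]
```

View pics/s8c.png

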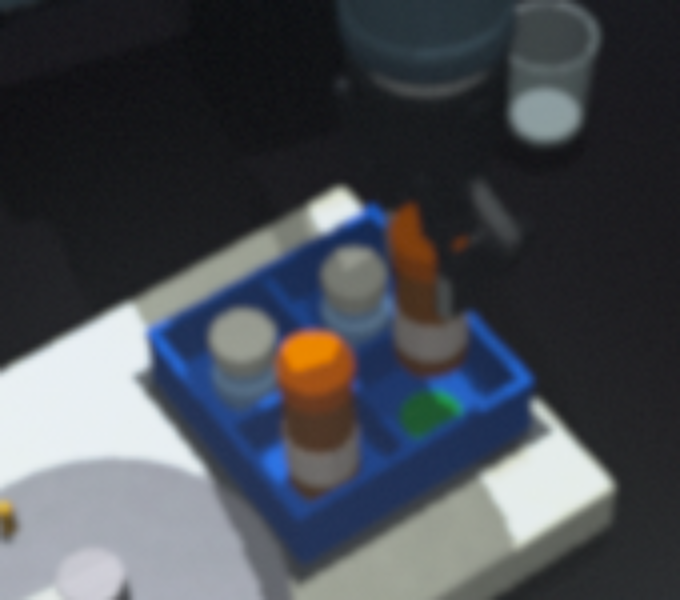

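>>> {"op": "play_rows", "data": {"commands": [[[0.0,0,1.0,0,0,0,0],[0.0,0,1.2,0,0,0,0],[0.0,0,1.2,0,0,0,0],[0.0,0,0.9,0,0,0,0],[0.0,0,0.5,0,0,0,0],[0.0,0,0.2,0,0,0,0],[0.0,0,0.1,0,0,0,0],[0.0,0,0.0,0,0,0,0],[0.0,0,0,0,0,0,0],[0.0,0,0,0,0,0,0]]]}}

```text
clock: 16.23
position: [0.5609, 0.0659, 0.1298]
orientation: [[0.988, 0.001, -0.153], [0.153, -0.0, 0.988], [0.001, -1.0, -0.0]]
contact_force: [0.5, -0.7, -2.6]
width: 0.433
```

>>> {"op": "play_rows", "data": {"commands": [[[0.0,0,0.1,0,0,0,0],[0.0,0,0.1,0,0,0,0],[0.0,0,0,0,0,0,0],[0.0,0,0,0,0,0,0]]]}}

```text
clock: 16.57
position: [0.5604, 0.0659, 0.1272]
orientation: [[0.988, -0.0, -0.153], [0.153, 0.0, 0.988], [-0.0, -1.0, 0.0]]
contact_force: [-0.8, 0.6, -1.0]
width: 0.436
```

>>> {"op": "play_rows", "data": {"commands": [[[0.0,0,0.1,0,0,0,0],[0.0,0,0,0,0,0,0],[0.0,0,0,0,0,0,0]]]}}

```text
clock: 16.82
position: [0.5606, 0.0659, 0.1265]
orientation: [[0.988, 0.0, -0.153], [0.153, -0.0, 0.988], [0.0, -1.0, -0.0]]
contact_force: [-0.4, -0.4, 1.7]
width: 0.438
```

Contact (−2.6 → +1.7 N). One more half millimetre, then release.

>>> {"op": "play_rows", "data": {"commands": [[[0.0,0,0.05,0,0,0,0],[0.0,0,0,0,0,0,0],[0.55,0,0,0,0,0,0],[0.65,0,0,0,0,0,0],[0.65,0,0,0,0,0,0],[0.65,0,0,0,0,0,0],[0.65,0,0,0,0,0,0]]]}}

```text
clock: 17.4
position: [0.5604, 0.0659, 0.1256]
orientation: [[0.988, -0.0, -0.153], [0.153, 0.0, 0.988], [-0.0, -1.0, 0.0]]
contact_force: [0.4, -0.1, 0.0]
width: 0.649
```

>>> {"op": "play_rows", "data": {"commands": [[[0.65,0,-1,0,0,0,0],[0.65,0,-2,0,0,0,0],[0.65,0,-3,0,0,0,0],[0.65,0,-3,0,0,0,0],[0.65,0,-3,0,0,0,0],[0.65,0,0,0,0,0,0],[0.65,0,0,0,0,0,0]]]}}

```text
clock: 17.98
position: [0.5619, 0.0659, 0.2488]
orientation: [[0.988, 0.006, -0.153], [0.153, -0.0, 0.988], [0.005, -1.0, -0.001]]
contact_force: [-0.3, -0.2, -0.3]
width: 0.649
```

```bash
python3 - <<'E'
from plan import *
snap('scene','s9'); st()
p=ld('s9')['p']; a=cv2.resize(p[200:360,160:390],None,fx=3.3,fy=3.3);cv2.imwrite('pics/s9c.png',a)
E
```

```text
clk 18.03 p [0.5607 0.0659 0.2466] az 8.83 tilt [ 1.8e-03 -2.0e-04 -1.0e+00] F [-0.2 -0.1 -1.1] w 0.647 q [ -5.3   8.9  93.6   0.   77.4 -14.2]
```

View pics/s9c.png

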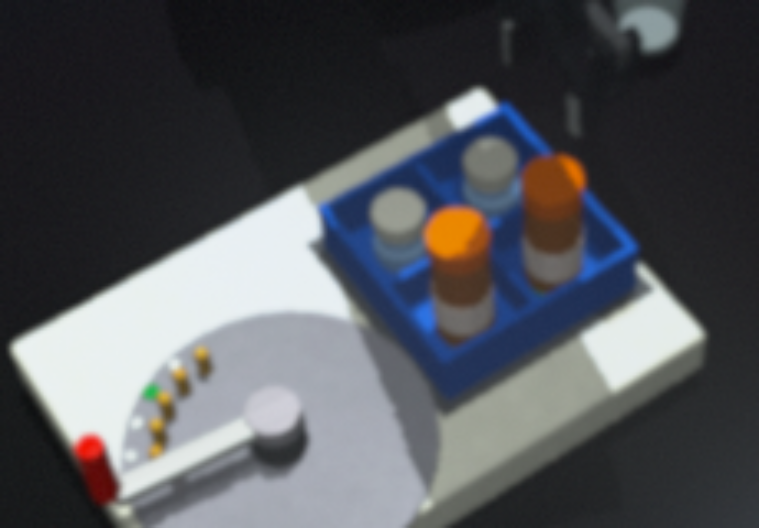

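```bash
python3 - <<'E'
from plan import *
go([.6045,-.253,.24],4,12,0.5)
E
```

```text
clk 18.03 p [0.5607 0.0659 0.2466] az 8.83 tilt [ 1.8e-03 -2.0e-04 -1.0e+00] F [-0.2 -0.1 -1.1] w 0.647 q [ -5.3   8.9  93.6   0.   77.4 -14.2]
[0.5, -0.05, 0.06, -2.68, 0.0, 0.007, 0.0]
[0.5, -0.03, 0.06, -2.68, 0.0, 0.007, 0.0]
[0.5, -0.01, 0.06, -2.68, 0.0, 0.007, 0.0]
[0.5, 0.01, 0.06, -2.68, 0.0, 0.007, 0.0]
[0.5, 0.03, 0.06, -2.68, 0.0, 0.007, 0.0]
[0.5, 0.05, 0.06, -2.68, 0.0, 0.007, 0.0]
[0.5, 0.07, 0.06, -2.68, 0.0, 0.007, 0.0]
[0.5, 0.08, 0.06, -2.68, 0.0, 0.007, 0.0]
[0.5, 0.1, 0.06, -2.68, 0.0, 0.007, 0.0]
[0.5, 0.12, 0.06, -2.68, 0.0, 0.007, 0.0]
[0.5, 0.14, 0.06, -2.68, 0.0, 0.007, 0.0]
[0.5, 0.16, 0.06, -2.68, 0.0, 0.007, 0.0]
end [ 0.6045 -0.2528  0.2396] 4.01
```

>>> {"op": "play_rows", "data": {"commands": [[[0.5,-0.05,0.05,-1.8,0,0.007,0],[0.5,-0.03,0.05,-2.8,0,0.007,0],[0.5,0,0.05,-2.8,0,0.007,0],[0.5,0,0.05,-2.8,0,0.007,0],[0.5,0.03,0.05,-2.8,0,0.007,0],[0.5,0.05,0.05,-2.8,0,0.007,0],[0.5,0.07,0.05,-2.8,0,0.007,0],[0.5,0.08,0.05,-2.8,0,0.007,0],[0.5,0.1,0.05,-2.8,0,0.007,0],[0.5,0.12,0.05,-2.8,0,0.007,0],[0.5,0.14,0.05,-2.8,0,0.007,0],[0.5,0.16,0.05,-2.4,0,0.007,0]]]}}

```text
clock: 19.03
position: [0.603, -0.2547, 0.2374]
orientation: [[0.998, -0.003, -0.069], [0.069, 0.002, 0.998], [-0.003, -1.0, 0.002]]
contact_force: [0.6, -0.1, -0.1]
width: 0.503
```

>>> {"op": "play_rows", "data": {"commands": [[[0.5,0,1.5,0,0,0,0],[0.5,0,2.5,0,0,0,0],[0.5,0,2,0,0,0,0],[0.5,0,0,0,0,0,0],[0.5,0,0,0,0,0,0],[0.5,0,0,0,0,0,0]]]}}

```text
clock: 19.53
position: [0.6041, -0.2532, 0.18]
orientation: [[0.998, -0.0, -0.07], [0.07, 0.0, 0.998], [-0.0, -1.0, 0.0]]
contact_force: [-0.5, -0.4, 0.0]
width: 0.498
```

```bash
python3 - <<'E'
from plan import *
snap('scene','s10');snap('top','t10');snap('wrist','w10'); go([.6045,-.253,.12],4,6,0.5)
p=ld('s10')['p']; a=cv2.resize(p[240:410,130:300],None,fx=3.5,fy=3.5)
p=ld('t10')['p']; b=cv2.resize(p[160:310,330:530],None,fx=4,fy=4)
cv2.imwrite('pics/s10c.png',a);cv2.imwrite('pics/t10c.png',b)
E
```

```text
clk 19.68 p [ 0.6048 -0.2536  0.1815] az 4.02 tilt [ 0.0023 -0.0015 -1.    ] F [ 0.4 -0.4  0.5] w 0.497 q [-33.1  23.6  82.9  -0.   73.3 -37.1]
[0.5, -0.01, 1.02, 0.01, 0.0, 0.0, 0.0]
[0.5, -0.01, 1.02, 0.01, 0.0, 0.0, 0.0]
[0.5, -0.01, 1.02, 0.01, 0.0, 0.0, 0.0]
[0.5, -0.01, 1.02, 0.01, 0.0, 0.0, 0.0]
[0.5, -0.01, 1.02, 0.01, 0.0, 0.0, 0.0]
[0.5, -0.01, 1.02, 0.01, 0.0, 0.0, 0.0]
end [ 0.6043 -0.2531  0.1203] 4.02
```

View pics/s10c.png

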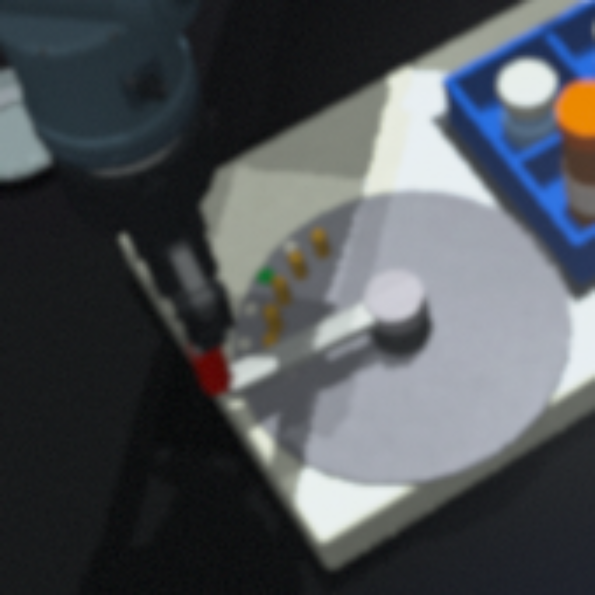

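View pics/w10.png

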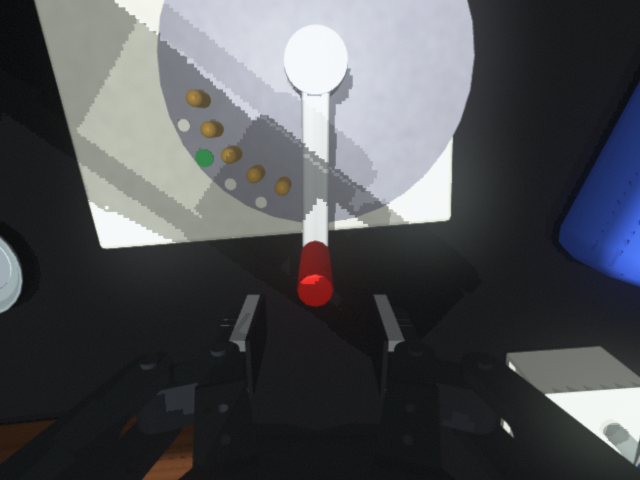

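```bash
python3 - <<'E'
from plan import *
k=onz('w10',315,290,.145); print('knob',k.round(4),dep('w10',315,290).round(4))
d=dep('w10',316,60); pv=onz('w10',316,60,d[2]);print('piv',d.round(4))
g=onz('w10',205,158,.053);print('dot',g.round(4),dep('w10',205,158).round(4))
for P in [pv[:2],np.array([.5967,-.1437])]:
  for n,x in(('k',k),('g',g)):
    v=x[:2]-P; print(n,np.hypot(*v).round(4),np.degrees(np.arctan2(v[1],v[0])).round(2))
E
```

```text
knob [ 0.6042 -0.2535  0.145 ] [ 0.6042 -0.2535  0.1451]
piv [ 0.597  -0.1442  0.0919]
dot [ 0.5258 -0.2041  0.053 ] [ 0.5262 -0.204   0.0544]
k 0.1096 -86.23
g 0.0931 -139.91
k 0.1101 -86.1
g 0.0932 -139.58
```

>>> {"op": "play_rows", "data": {"commands": [[[0.5,0,1,0,0,0,0],[0.5,0,1.2,0,0,0,0],[0.5,0,1.2,0,0,0,0],[0.5,0,1.2,0,0,0,0],[0.5,0,1,0,0,0,0],[0.5,0,0.5,0,0,0,0],[0.5,0,0,0,0,0,0],[0.5,0,0,0,0,0,0]]]}}

```text
clock: 20.35
position: [0.6038, -0.2532, 0.1181]
orientation: [[0.998, -0.001, -0.07], [0.07, 0.0, 0.998], [-0.001, -1.0, 0.001]]
contact_force: [-0.7, -1.1, 0.6]
width: 0.503
```

>>> {"op": "play_rows", "data": {"commands": [[[0.0,0,0,0,0,0,0],[0.0,0,0,0,0,0,0],[0.0,0,0,0,0,0,0],[0.0,0,0,0,0,0,0],[0.0,0,0,0,0,0,0],[0.0,0,0,0,0,0,0],[0.0,0,0,0,0,0,0]]], "grip_force": 60}}

```text
clock: 20.93
position: [0.6045, -0.2537, 0.1197]
orientation: [[0.998, 0.001, -0.07], [0.07, -0.001, 0.998], [0.001, -1.0, -0.001]]
contact_force: [-0.6, 0.4, 5.6]
width: 0.194
```

```bash
python3 - <<'E'
from plan import *
s=st(); P=np.array([.597,-.144]); v=s['position'][:2]-P; r=np.hypot(*v); th=np.arctan2(v[1],v[0]); print(r,np.degrees(th))
# plan: arc from th to target about pivot with constant radius, n rows, turning tool same
n=36; dth=-(np.radians(140.1)+th)/n
R=s['orientation'];p=s['position'].copy();th0=th
for i in range(n):
    tgt=np.array([*(P+r*np.array([np.cos(th+dth*(i+1)),np.sin(th+dth*(i+1))])),.12]); d=R.T@(tgt-p)*100
    if i<3: print(d.round(3),dth)
    p=tgt; R=Ro.from_rotvec([0,0,dth]).as_matrix()@R
E
```

```text
clk 20.93 p [ 0.6045 -0.2537  0.1197] az 4.01 tilt [ 0.0014 -0.001  -1.    ] F [-0.6  0.4  5.6] w 0.194 q [-33.1  27.5  85.1  -0.   67.2 -37.1]
0.10992971543776732 -86.06963697850829
[-0.288 -0.03   0.004] -0.026194659188133945
[-0.288 -0.     0.004] -0.026194659188133945
[-0.288 -0.     0.004] -0.026194659188133945
```

>>> {"op": "play_rows", "data": {"commands": [[[0.0,-0.33,0,0.005,0,0.03,0],[0.0,-0.33,0,0.005,0,0.03,0],[0.0,-0.33,0,0.005,0,0.03,0],[0.0,-0.33,0,0.005,0,0.03,0],[0.0,-0.33,0,0.005,0,0.03,0],[0.0,-0.33,0,0.005,0,0.03,0],[0.0,-0.33,0,0.005,0,0.03,0],[0.0,-0.33,0,0.005,0,0.03,0],[0.0,0,0,0,0,0,0],[0.0,0,0,0,0,0,0]]]}}

```text
clock: 21.77
position: [0.5785, -0.2523, 0.1197]
orientation: [[0.986, 0.002, 0.168], [-0.168, -0.001, 0.986], [0.002, -1.0, -0.001]]
contact_force: [1.8, -1.0, 6.1]
width: 0.194
```

```bash
cat > lev.py <<'E'
from plan import *
s=st(); P=np.array([.597,-.144]); v=s['position'][:2]-P; th=np.degrees(np.arctan2(v[1],v[0]))
print('r',np.hypot(*v).round(4),'th',th.round(2),'q~',np.radians(-th-86.0+.4).round(3),'az-based',(np.radians(4.0-np.degrees(np.arctan2(s['orientation'][1,0],s['orientation'][0,0])))).round(3))
E
python3 lev.py
```

```text
clk 21.77 p [ 0.5785 -0.2523  0.1197] az -9.7 tilt [ 0.0019 -0.0011 -1.    ] F [ 1.8 -1.   6.1] w 0.194 q [-34.3  24.8  89.1   0.   66.  -24.6]
r 0.1099 th -99.7 q~ 0.246 az-based 0.239
```

Tracking well, with q about 0.25. Continue over the first click and stop at about 0.43.

>>> {"op": "play_rows", "data": {"commands": [[[0.0,-0.33,0,0.005,0,0.03,0],[0.0,-0.33,0,0.005,0,0.03,0],[0.0,-0.33,0,0.005,0,0.03,0],[0.0,-0.33,0,0.005,0,0.03,0],[0.0,-0.33,0,0.005,0,0.03,0],[0.0,-0.33,0,0.005,0,0.03,0],[0.0,0,0,0,0,0,0],[0.0,0,0,0,0,0,0],[0.0,0,0,0,0,0,0]]]}}

```text
clock: 22.52
position: [0.5594, -0.2473, 0.1197]
orientation: [[0.94, 0.002, 0.342], [-0.342, -0.001, 0.94], [0.002, -1.0, -0.0]]
contact_force: [1.1, -0.2, 6.0]
width: 0.2
```

```bash
python3 lev.py; python3 - <<'E'
from plan import *
snap('scene','s11')
p=ld('s11')['p']; a=cv2.resize(p[240:410,130:300],None,fx=3.5,fy=3.5);cv2.imwrite('pics/s11c.png',a)
E
```

```text
clk 22.52 p [ 0.5594 -0.2473  0.1197] az -20.0 tilt [ 0.0018 -0.0011 -1.    ] F [ 1.1 -0.2  6. ] w 0.2 q [-35.   22.6  92.2   0.   65.1 -15. ]
r 0.11 th -110.0 q~ 0.426 az-based 0.419
```

View pics/s11c.png

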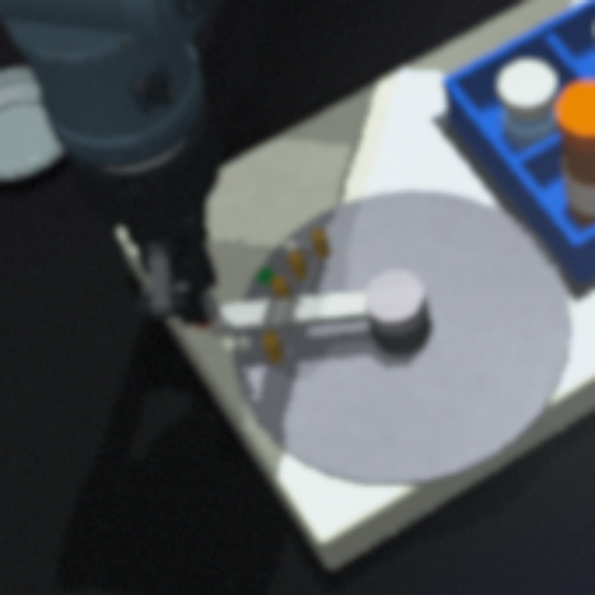

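>>> {"op": "play_rows", "data": {"commands": [[[0.0,-0.33,0,0.005,0,0.03,0],[0.0,-0.33,0,0.005,0,0.03,0],[0.0,-0.33,0,0.005,0,0.03,0],[0.0,-0.33,0,0.005,0,0.03,0],[0.0,-0.33,0,0.005,0,0.03,0],[0.0,-0.33,0,0.005,0,0.03,0],[0.0,-0.33,0,0.005,0,0.03,0],[0.0,-0.33,0,0.005,0,0.03,0],[0.0,-0.33,0,0.005,0,0.03,0],[0.0,0,0,0,0,0,0],[0.0,0,0,0,0,0,0]]]}}

```text
clock: 23.48
position: [0.5334, -0.2337, 0.1197]
orientation: [[0.815, 0.002, 0.58], [-0.58, -0.001, 0.815], [0.003, -1.0, 0.0]]
contact_force: [2.9, -2.0, 5.2]
width: 0.195
```

```bash
python3 lev.py
```

```text
clk 23.48 p [ 0.5334 -0.2337  0.1197] az -35.46 tilt [ 0.0024 -0.0015 -1.    ] F [ 2.9 -2.   5.2] w 0.195 q [-35.3  19.3  96.7   0.   63.8   0.1]
r 0.1099 th -125.31 q~ 0.693 az-based 0.689
```

>>> {"op": "play_rows", "data": {"commands": [[[0.0,-0.33,0,0.005,0,0.03,0],[0.0,-0.33,0,0.005,0,0.03,0],[0.0,-0.33,0,0.005,0,0.03,0],[0.0,-0.33,0,0.005,0,0.03,0],[0.0,-0.33,0,0.005,0,0.03,0],[0.0,-0.33,0,0.005,0,0.03,0],[0.0,-0.33,0,0.005,0,0.03,0],[0.0,-0.33,0,0.005,0,0.03,0],[0.0,-0.11,0,0,0,0.01,0],[0.0,0,0,0,0,0,0],[0.0,0,0,0,0,0,0],[0.0,0,0,0,0,0,0]]]}}

```text
clock: 24.48
position: [0.5136, -0.2155, 0.1197]
orientation: [[0.646, 0.003, 0.763], [-0.763, -0.002, 0.646], [0.004, -1.0, 0.001]]
contact_force: [4.8, -2.5, 4.6]
width: 0.194
```

```bash
python3 lev.py; python3 - <<'E'
from plan import *
snap('scene','s12');snap('wrist','w12');snap('top','t12')
p=ld('s12')['p']; a=cv2.resize(p[190:390,130:390],None,fx=3,fy=3);cv2.imwrite('pics/s12c.png',a)
E
```

```text
clk 24.48 p [ 0.5136 -0.2155  0.1197] az -49.77 tilt [ 0.003  -0.0021 -1.    ] F [ 4.8 -2.5  4.6] w 0.194 q [-35.   16.3 100.6   0.   62.9  14.8]
r 0.1099 th -139.38 q~ 0.939 az-based 0.939
```

View pics/s12c.png

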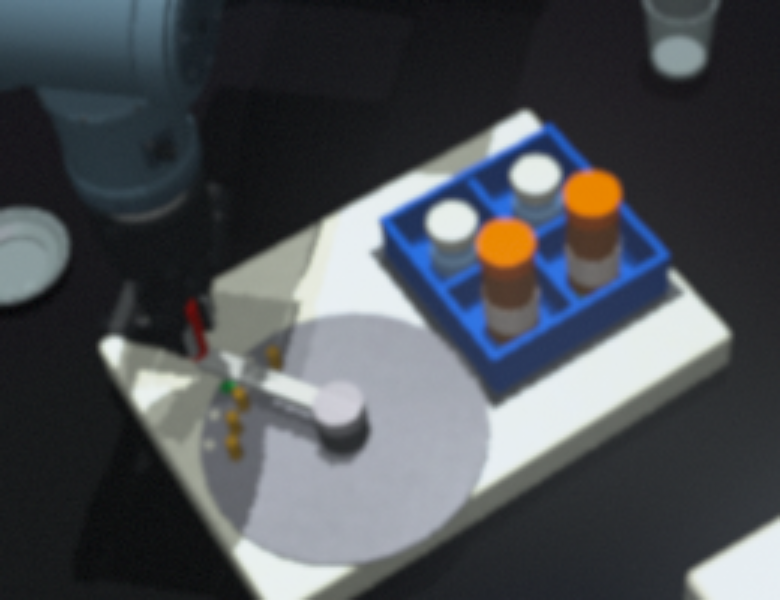

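View pics/w12.png

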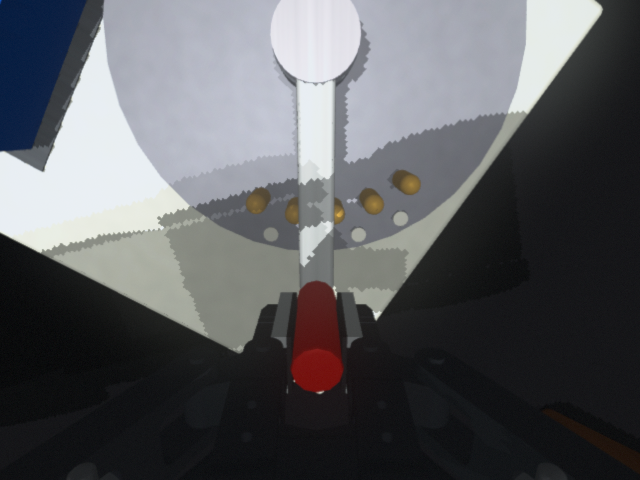

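View pics/t12.png

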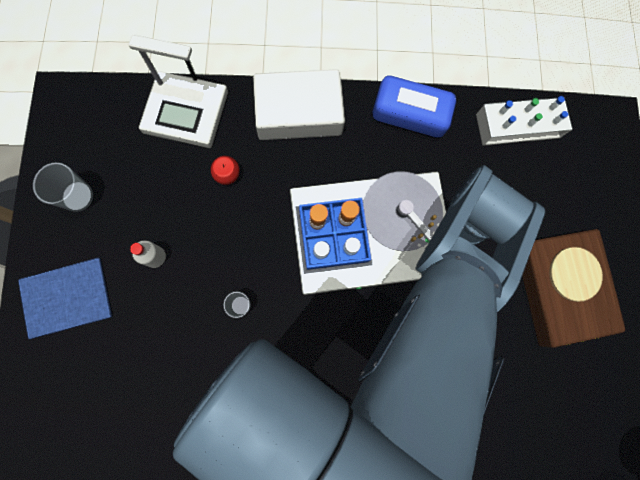

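```bash
python3 lev.py; python3 - <<'E'
from plan import *
for tg in ['t12','s12']:
    p=ld(tg)['p'];hsv=cv2.cvtColor(p,cv2.COLOR_BGR2HSV)
    m=cv2.inRange(hsv,(8,180,200),(22,255,255)); n,_,st_,c=cv2.connectedComponentsWithStats(m)
    for i in range(1,n):
        if st_[i,4]>60: print(tg,c[i],st_[i,4],onz(tg,*c[i],.155).round(4),dep(tg,*c[i]).round(4))
E
```

```text
clk 24.63 p [ 0.5136 -0.2155  0.1197] az -49.77 tilt [ 0.0029 -0.002  -1.    ] F [ 5.8 -2.   5. ] w 0.197 q [-35.   16.4 100.6   0.   62.9  14.8]
r 0.1098 th -139.39 q~ 0.939 az-based 0.938
s12 [326.925 254.275] 200 [0.5599 0.065  0.155 ] [0.5597 0.0651 0.1547]
s12 [298.21698113 270.61320755] 212 [ 0.5706 -0.0045  0.155 ] [ 0.5703 -0.0043  0.1545]
```

Bottle tops measure z = 0.155, centred within about 3 mm of the discs, and the lever holds steady at about 0.94 rad. I'm handing in.

```bash
python3 -c "
from cell import bot
print(bot.close_job())"
```

```text
the job is handed in; nothing more can be done
None
```

Both amber bottles are standing released in the two empty cells, and I handed the job in at about 24.6 s with the gripper still holding the red knob between the third and fourth clicks. The system reported no verdict.

- **Bottles:** I lowered each one until the wrist force showed it touching the cell floor, then let go. In the last scene picture their tops are at z = 0.155 m, which is what upright bottles on the cell floor should give. They sit within about 3 mm of the disc centres; the limit is 22 mm.
- **Lever:** The TCP position and the tool's turn both put it at about 0.94 rad, inside the allowed 0.87 to 1.03. The wrist picture shows the arm centred between the third and fourth studs, covering the green dot. It stayed still over the last readings.
- **Other objects:** The jars, apple, beaker, wash bottle and dish looked undisturbed in the last pictures.
- **Checks that disagreed:**
  - The grasped bottles read about 36.7 mm wide instead of 38.
  - The wrist force carried a vertical offset of about 5 N while gripping the knob.
  - The sideways push read about 6 N, where the given spring and friction lead me to expect about 8 N.
  - My colour search found no bottle caps in the last top picture, so the final bottle positions come from the scene camera alone. By eye, the top picture agrees with them.

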